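Fish the lost pieces from under the glass shelf and put the domino game away

TASK

Put the domino game away: with the bent rod, not with the fingers, draw out whatever pieces have slid underneath the low glass shelf, and afterwards leave the rod lying flat on top of that shelf again. Every domino on the table (the flat slabs, also those fished out) belongs in the deep wooden box and every grooved domino rack in the shallow steel tray, each lying inside below the rim. Leave the pinch pot, the mug, the dice tower and the card pack where they stand.

Things in the scene. Friction and masses are not known exactly. Their poses are not given: they have to be found in the camera images.
- shelf: fixed low clear glass shelf: plate 220 mm deep (x), 440 wide (y), 8 thick, underside 58 mm and top 66 mm above the table. Origin on the table under its centre; x points to the back, front edge at x = -110 mm. Feet 18 mm thick at x = +-95, y = +-205; a glass strip closes the gap at x = +100. A chrome lamp base (y = 130), card pack and dice tower stand on its back half (x above 10 mm)
- rod: bent steel rod, 255 mm, 70 g, at first lying on the front half of the shelf's top. Origin: underside of the front end of its flat wooden handle, z up. Handle x -120 to 0, 16 wide (y), 28 tall. From it an 8 mm round rod runs at z = 24 (centre) to x = 135, bends 20 mm down, then sideways: a foot 8 mm thick along +y to y = 54, underside z = 0. Stands level on handle and foot
- rod_foot (a point): point in the middle of the bent rod's foot: rod frame x = 135, y = 25, z = 4 mm; the foot lies along y. There are 20 mm free under the straight part of the rod when it stands on a surface; the rod's centre of mass lies at the front end of the handle
- domino_box: deep oblong wooden box without lid, fixed: 198 (x) x 114 (y) x 45 mm tall, walls and floor 7 mm; for the dominoes. Origin at the centre of its underside. It stands on the left or the right in front of the shelf
- rack_tray: shallow oblong steel tray, fixed: 184 (x) x 140 (y) x 26 mm tall, walls and floor 3 mm; for the racks. Origin at the centre of its underside. It stands on the left or the right in front of the shelf
- domino_a: light wooden domino, a flat slab 70 x 35 x 12 mm, 40 g; origin at the centre of its underside, x along its length, y across its width, z out of its pipped face (up at the start); lies flat on the table somewhere around the shelf and the bins; may be absent
- domino_b: light wooden domino, a flat slab 70 x 35 x 12 mm, 40 g; origin at the centre of its underside, x along its length, y across its width, z out of its pipped face (up at the start); lies flat on the table somewhere around the shelf and the bins; may be absent
- domino_c: light wooden domino, a flat slab 70 x 35 x 12 mm, 40 g; origin at the centre of its underside, x along its length, y across its width, z out of its pipped face (up at the start); lies flat on the table somewhere around the shelf and the bins; may be absent
- domino_lost: light wooden domino, a flat slab 70 x 35 x 12 mm, 40 g; origin at the centre of its underside, x along its length, y across its width, z out of its pipped face (up at the start); starts flat on the table underneath the glass shelf, centre 50 to 80 mm in from its front edge; may be absent (never both lost pieces)
- rack_a: light wooden domino rack, a straight bar 110 x 30 x 16 mm with a groove 14 mm wide and 8 mm deep along its top, 50 g; origin at the centre of its underside, x along its length, y across its width, z up; lies flat on the table somewhere around the shelf and the bins; may be absent
- rack_b: light wooden domino rack, a straight bar 110 x 30 x 16 mm with a groove 14 mm wide and 8 mm deep along its top, 50 g; origin at the centre of its underside, x along its length, y across its width, z up; lies flat on the table somewhere around the shelf and the bins; may be absent
- rack_lost: light wooden domino rack, a straight bar 110 x 30 x 16 mm with a groove 14 mm wide and 8 mm deep along its top, 50 g; origin at the centre of its underside, x along its length, y across its width, z up; starts flat on the table underneath the glass shelf, centre 50 to 80 mm in from its front edge; may be absent (never both lost pieces)
- pinch_pot: small earthenware pinch pot, 78 mm wide, 55 mm tall, standing left of the shelf; leave it alone. Origin at the centre of its foot
- mug: white mug, 80 mm wide, 90 mm tall, standing right of the shelf; leave it alone. Origin at the centre of its foot
- dice_tower: red acrylic dice tower, 64 x 64 x 130 mm tall, on the back half of the shelf's top; leave it alone. Origin at the centre of its foot
- card_pack: cardboard card pack lying flat, 90 x 63 x 20 mm, on the back half of the shelf's top; leave it alone. Origin at the centre of its underside
Not all that is in view belongs to the job. What is shaped like the domino_c but green or turquoise is not meant.

How it is judged:
On the way, in this order (a step that is already met when the one before it is completed fails the run):
1. the rod touches a lost piece while that piece is still underneath the shelf (((contact force between rod and domino_lost above 0.05 N and x of domino_lost in the frame of shelf above -0.11 m) or (contact force between rod and rack_lost above 0.05 N and x of rack_lost in the frame of shelf above -0.11 m))), for 0.02 s.
2. every lost piece has come out from underneath: its centre is at least 10 mm in front of the shelf's front edge (x of each of domino_lost, rack_lost in the frame of shelf below -0.12 m), for 0.2 s.
At the end, for the whole second after the job is handed in: Every domino present lies at rest with its centre within the walls of the wooden box and below its rim, every rack present likewise in the steel tray (underside under 28 mm up); the rod rests level (0.2 rad) on the shelf's top, front end of its handle over the glass (x of domino_a in the frame of domino_box between -0.09 and 0.09 m and y of domino_a in the frame of domino_box between -0.048 and 0.048 m and z of domino_a in the frame of domino_box between 0 and 0.042 m and linear speed of each of domino_a, domino_b, domino_c, domino_lost, rack_a, rack_b, rack_lost, rod below 0.03 m/s and x of domino_b in the frame of domino_box between -0.09 and 0.09 m and y of domino_b in the frame of domino_box between -0.048 and 0.048 m and z of domino_b in the frame of domino_box between 0 and 0.042 m and x of domino_c in the frame of domino_box between -0.09 and 0.09 m and y of domino_c in the frame of domino_box between -0.048 and 0.048 m and z of domino_c in the frame of domino_box between 0 and 0.042 m and x of domino_lost in the frame of domino_box between -0.09 and 0.09 m and y of domino_lost in the frame of domino_box between -0.048 and 0.048 m and z of domino_lost in the frame of domino_box between 0 and 0.042 m and x of rack_a in the frame of rack_tray between -0.087 and 0.087 m and y of rack_a in the frame of rack_tray between -0.065 and 0.065 m and z of rack_a in the frame of rack_tray between 0 and 0.028 m and x of rack_b in the frame of rack_tray between -0.087 and 0.087 m and y of rack_b in the frame of rack_tray between -0.065 and 0.065 m and z of rack_b in the frame of rack_tray between 0 and 0.028 m and x of rack_lost in the frame of rack_tray between -0.087 and 0.087 m and y of rack_lost in the frame of rack_tray between -0.065 and 0.065 m and z of rack_lost in the frame of rack_tray between 0 and 0.028 m and z of rod in the frame of shelf between 0.058 and 0.078 m and x of rod in the frame of shelf between -0.11 and 0.11 m and y of rod in the frame of shelf between -0.22 and 0.22 m and angle between rod's own z axis and vertical below 0.2 rad); the robot touches nothing.
It fails at once if the gripper touches a lost piece while its centre is still more than 5 mm behind the shelf's front edge ((contact force between the arm and domino_lost above 0.3 N and x of domino_lost in the frame of shelf above -0.105 m) or (contact force between the arm and rack_lost above 0.3 N and x of rack_lost in the frame of shelf above -0.105 m) or (contact force between the fingers and domino_lost above 0.3 N and x of domino_lost in the frame of shelf above -0.105 m) or (contact force between the fingers and rack_lost above 0.3 N and x of rack_lost in the frame of shelf above -0.105 m)).
It fails at once if the pinch pot is moved more than 50 mm (distance of pinch_pot from where it was at the start of the episode above 0.05 m).
It fails at once if the mug is moved more than 50 mm (distance of mug from where it was at the start of the episode above 0.05 m).
It fails at once if the dice tower is moved more than 50 mm (distance of dice_tower from where it was at the start of the episode above 0.05 m).
It fails at once if the card pack is moved more than 50 mm (distance of card_pack from where it was at the start of the episode above 0.05 m).
Of domino_lost, rack_lost only 1 to 2 are there at a start; the rules pass over those that are not, and their reading is None.
Of domino_a, domino_b, domino_c, rack_a, rack_b only 4 to 5 are there at a start; the rules pass over those that are not, and their reading is None.
At some moment in a run one of domino_a, domino_b, domino_c, rack_a, rack_b may be knocked a few centimetres aside while the robot is not near it.
It also fails if it takes over 210 s, if anything falls off the work surface, if the arm or the gripper's body presses on something with over 40 N, if the wrist force passes 120 N, or if a joint passes its speed limit or range.

ROBOT

A 6-joint arm with a two-finger parallel gripper is mounted at the origin on the work surface. World frame = base frame: x ahead of the robot, y to its left, z up, the work surface at z = 0. Lengths are in m, angles in rad, forces in N, time in s.
With the tool pointing down it reaches from about 0.375 to 0.9 m from the base axis. Payload 3.1 kg.
Tool frame: the origin (TCP) lies at the very end of the fingers, on their centre line; the grasp point (between the pads) lies 19 mm behind it; y points along the fingers, x is the direction in which the jaws open and shut, and the axes are right-handed (so a half turn about y gives the same grasp; the last joint's range is limited). The gripper opens to 87 mm and grips with 3 to 60 N. Pads are 19 mm wide; open, the fingers measure 117 mm over their backs; the gripper's body (75 mm by 190 mm) begins 51 mm behind the grasp point.
Start: joints at [0.965, 0.527, 1.433, -0, 1.181, -0.178], TCP at [0.259, 0.569, 0.223] pointing down, gripper open.
Joint ranges: [-3.08, 3.08], [-0.75, 2.2], [0.22, 2.44], [-1.43, 4.57], [0, 2.65], [-2.85, 2.85]. Speed limits (rad/s): [2.79, 2.79, 3.14, 3.14, 3.14, 3.14].

INTERFACE

Orientations are given as a unit quaternion [x, y, z, w].
In Python, from rig import robot gives the robot as it stands.
- The arm moves only by the shell command python3 -m creep 'ROWS' [FORCE]. ROWS is JSON, a list of rows, each a list of 3 entries, a list of its own where there are three numbers: the shift along the tool's x, y, z in mm, then the turn about the tool's y in rad, then the opening, from 0 (shut) to 1 (fully open). A call has 1 to 8 rows; each row shifts and turns the commanded pose from where the row before left it, along the tool's axes as they then stand; what a row does not reach is not made up. A row lasts 1/10 s, in which the tool goes at most 50 mm and 8.59 degrees, less where a joint would pass 70% of its speed; a pose out of reach is approached as far as the arm can. A call with a gripper value outside its range is refused whole. The fingers move at their own pace and stop on an object; FORCE is the grip in N (left out, the last holds). Time passes only in rows, so rows that do not move let the fingers close. It gives the time, the measured TCP pose, the force and the opening at its end, in the units of the state.
- robot.get_obs(): the state, without advancing time (a new reading comes with each control period).
- robot.camera(name): name is "scene" or "top" or "wrist"; returns a dict with "pixels" (384x512x3 uint8, red, green, blue), "fx", "fy", "cx", "cy" (pixels), "k1" (the pictures are not rectified: a ray, as slopes to the right and down, at radius r is drawn at 1 + k1 r^2 times it, then the intrinsics apply), "position" and "rotation" of the camera in the world. Camera axes: x right, y up, looking along -z (the intrinsics and any distortion apply to the point x, -y, -z); pixel columns grow to the right and rows downward; lengths in m; the calibration is good to about 2 mm. A picture is of the moment at which its call begins. There is no depth.
- robot.hand_in(): hands the job in, once; it reports no verdict.
The state is a dict: "time": time; "q": joint angles; "joint_velocities": joint speeds; "joint_torque": joint torques, N m; "position": TCP position; "tool_rot": TCP orientation; "ft_force": force on the tool from outside, world axes, zero at the start; "moment": the same for the moment, N m; "grip_width": finger opening in m.
Only numpy, scipy, OpenCV 4.12 (cv2) and the standard library are available. Lean on these libraries where they do the work, as an engineer would, in place of code of your own. Each camera call takes 0.05 s, during which the arm holds its last target.

## Working session

There is one attempt and no reset: what is moved stays moved. The work goes in short steps, Python scripts to look and compute and a shell command to move; the robot and the scene stay as the last step left them, time stands still between calls to the robot, and variables do not carry over. Pictures are saved under pics/ and viewed, and the job is handed in when it is done.

```bash
ls; mkdir -p pics; python3 - <<'E'
from rig import robot
import cv2
o=robot.get_obs(); print(o)
for n in ["scene","top","wrist"]:
    c=robot.camera(n); cv2.imwrite(f"pics/{n}0.png",c["pixels"][...,::-1])
    print(n,{k:v for k,v in c.items() if k!="pixels"})
E
```

```text
pics
{'time': 0.0, 'q': array([ 9.64483749e-01,  5.28490391e-01,  1.43392130e+00, -1.23150495e-05,
        1.18140874e+00, -1.78485530e-01]), 'joint_velocities': array([-0.00123382,  0.00023214, -0.00209606,  0.00043532,  0.00084839,
       -0.00049888]), 'joint_torque': array([-7.15113638e-04, -4.40036166e+01, -1.76595122e+01,  6.33720355e-02,
        5.82079869e-02, -1.52403941e-04]), 'position': array([0.25884312, 0.56805671, 0.22155073]), 'tool_rot': array([ 0.59505082,  0.38173599, -0.38318809, -0.59444011]), 'ft_force': array([ 0.51780796,  0.95463633, -0.05821506]), 'moment': array([ 0.0144874 , -0.02123448, -0.01561725]), 'grip_width': 0.0873729217562263}
scene {'fx': 376.764492096919, 'fy': 376.764492096919, 'cx': 249.94039371936157, 'cy': 188.90950884983835, 'k1': 0.025867611999406823, 'position': array([0.84259353, 0.50148592, 0.89446881]), 'rotation': array([0.08654519, 0.30040887, 0.91193008, 0.26579686])}
top {'fx': 407.9838996348804, 'fy': 407.9838996348804, 'cx': 249.61593717189825, 'cy': 196.82936724296957, 'k1': -0.0791390385636092, 'position': array([0.36772208, 0.01048442, 1.31995536]), 'rotation': array([ 0.03531628, -0.04516308, -0.6998348 ,  0.71200022])}
wrist {'fx': 281.4505352974028, 'fy': 281.4505352974028, 'cx': 258.428847240625, 'cy': 198.3682290358318, 'k1': -0.011829302717422932, 'position': array([0.18506691, 0.60239795, 0.38436457]), 'rotation': array([-0.12560618, -0.07940429,  0.53422731,  0.8321774 ])}
```

View pics/scene0.png

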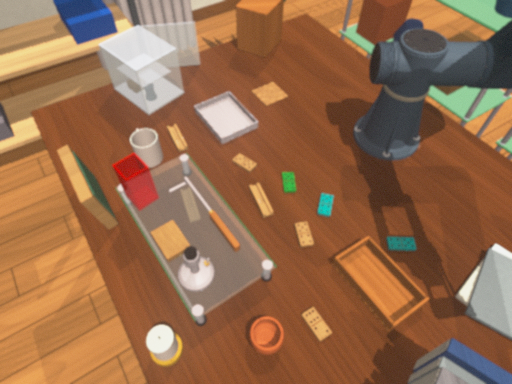

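View pics/top0.png

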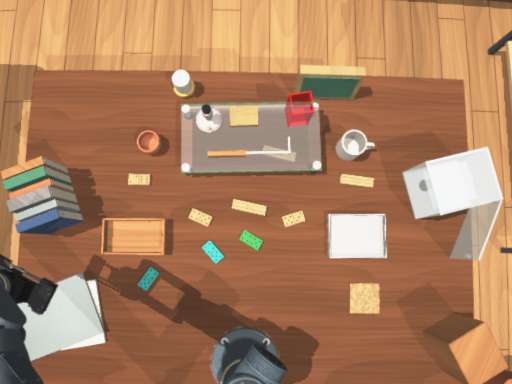

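View pics/wrist0.png

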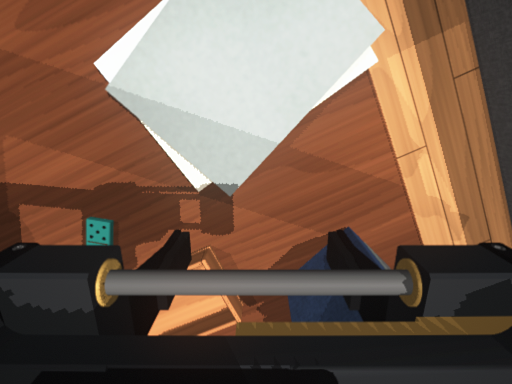

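```bash
cat > h.py <<'E'
import numpy as np, cv2
from rig import robot
from scipy.spatial.transform import Rotation as R
def pix2w(c,u,v,z):
    xd=np.array([(u-c["cx"])/c["fx"],(v-c["cy"])/c["fy"]])
    x=xd.copy()
    for _ in range(20): x=xd/(1+c["k1"]*(x@x))
    d=R.from_quat(c["rotation"]).apply([x[0],-x[1],-1])
    p=c["position"]; t=(z-p[2])/d[2]
    return p+t*d
def w2pix(c,P):
    q=R.from_quat(c["rotation"]).inv().apply(np.array(P)-c["position"])
    s=np.array([q[0]/-q[2],-q[1]/-q[2]]); s=s*(1+c["k1"]*(s@s))
    return c["cx"]+c["fx"]*s[0], c["cy"]+c["fy"]*s[1]
def crop(c,name,u0,v0,u1,v1,k):
    im=c["pixels"][v0:v1,u0:u1,::-1]
    im=cv2.resize(im,None,fx=k,fy=k,interpolation=cv2.INTER_CUBIC)
    for u in range((u0//10+1)*10,u1,10):
        cv2.line(im,((u-u0)*k,0),((u-u0)*k,6 if u%50 else 14),(255,255,255),1)
        if u%20==0: cv2.putText(im,str(u),((u-u0)*k-8,22),0,.35,(255,255,255),1)
    for v in range((v0//10+1)*10,v1,10):
        cv2.line(im,(0,(v-v0)*k),(6,(v-v0)*k),(255,255,255),1)
        if v%20==0: cv2.putText(im,str(v),(8,(v-v0)*k+4),0,.35,(255,255,255),1)
    cv2.imwrite(f"pics/{name}.png",im)
def tool():
    o=robot.get_obs(); Rm=R.from_quat(o["tool_rot"]).as_matrix()
    return o,Rm
def to(p,xdir=None):
    """print the tool-frame shift to reach TCP p"""
    o,Rm=tool(); d=np.array(p)-o["position"]
    print("t",round(o["time"],2),"pos",o["position"].round(4),"toolx",Rm[:,0].round(3),"tooly",Rm[:,1].round(3),"toolz",Rm[:,2].round(3),"w",round(o["grip_width"],4),"F",o["ft_force"].round(1))
    print("shift mm tool",(Rm.T@d*1000).round(1))
    if xdir is not None:
        a=(Rm.T@np.array([xdir[0],xdir[1],0])); ang=np.arctan2(-a[2],a[0])
        # turn about tool y by ang: x axis -> (cos,0,-sin)
        ang=(ang+np.pi/2)%np.pi-np.pi/2
        print("turn",round(ang,4),"rows of .149:",round(ang/.149,2),"q6",round(o["q"][5],2))
E
python3 - <<'E'
from h import *
c=robot.camera("top")
crop(c,"t_shelf",170,85,330,190,5)
crop(c,"t_left",95,165,255,265,5)
crop(c,"t_right",240,165,400,270,5)
for z in [0]:
  for u,v in [(182,171),(322,171)]: print(pix2w(c,u,v,.06))
E
```

```text
[0.58954976 0.2071498  0.06      ]
[ 0.59795192 -0.23247     0.06      ]
```

View pics/t_shelf.png

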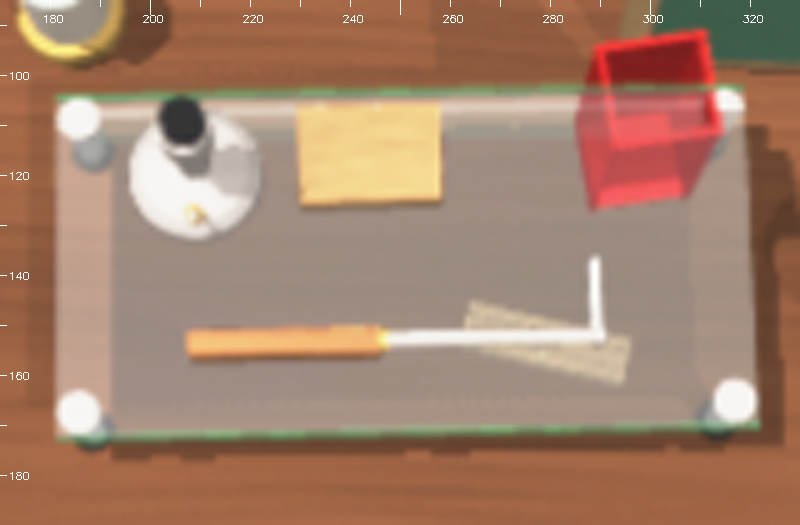

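View pics/t_left.png

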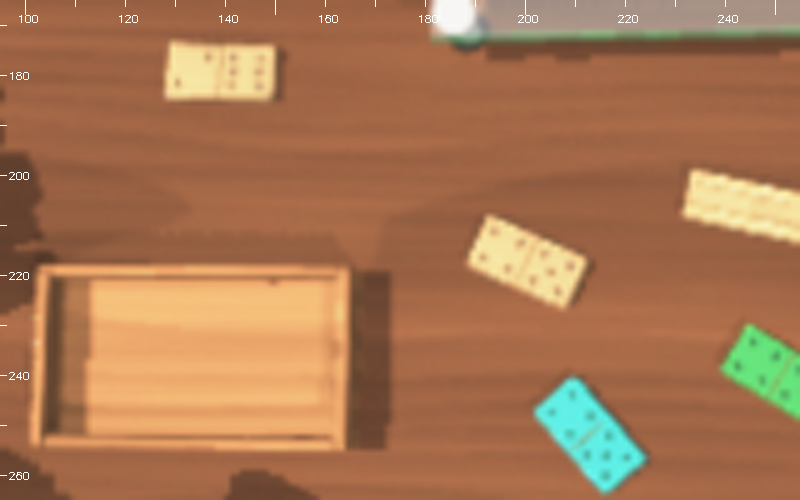

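View pics/t_right.png

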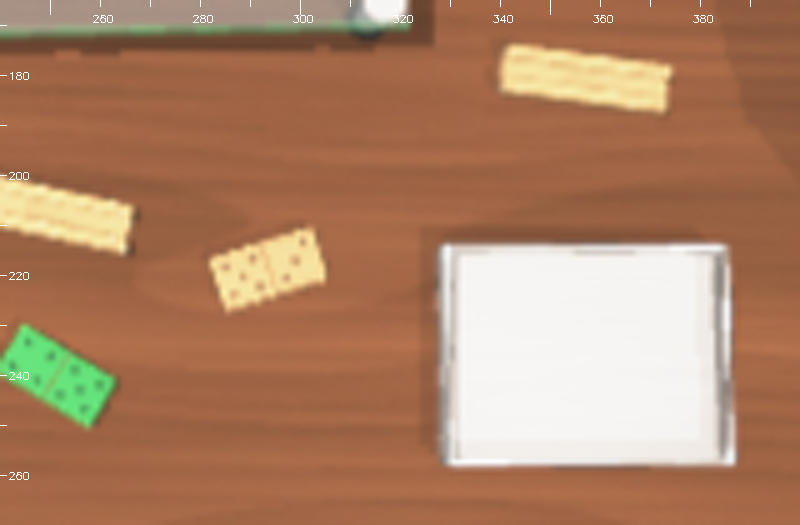

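```bash
python3 - <<'E'
from h import *
c=robot.camera("top")
D={"dom1":([(129.5,173.5),(150,174),(150,185),(128.5,184.5)],.012),
"dom2":([(192.5,208),(213,217),(208,226.5),(188,217)],.012),
"dom3":([(282,217),(302,210.5),(305,221.5),(285,227)],.012),
"rackA":([(232.8,199),(266.3,206.5),(264.8,215.5),(231.5,208)],.016),
"rackB":([(341.5,174),(374,178),(373,187),(340,183)],.016),
"lost":([(264.5,145.5),(296,153),(294,161.5),(263,150)],.016),
"box":([(103,218),(165,218),(164,254.5),(102,254)],.045),
"tray":([(328,214),(385,214),(387,258),(329,258)],.026),
"shelf":([(182,104),(318,102),(321.5,170.5),(181.5,172.5)],.066),
"handle":([(207.5,151.5),(247,150.5),(247,156),(207.5,156)],.094),
"foot":([(246,153.5),(290,152.3),(288.5,137),(288.5,137)],.074)}
for n,(p,z) in D.items():
    w=np.array([pix2w(c,u,v,z)[:2] for u,v in p])
    e=(w[1]-w[0])+(w[2]-w[3]); L=[np.linalg.norm(w[i]-w[(i+1)%4]).round(3) for i in range(4)]
    print(n,"c",w.mean(0).round(4),"ang",np.degrees(np.arctan2(e[1],e[0])).round(1),"L",*L)
    if n in("foot","handle","shelf"): print(w.round(4))
to([0.5,0,0.1],[1,0])
E
```

```text
dom1 c [0.5685 0.3523] ang -90.4 L 0.067 0.036 0.07 0.036
dom2 c [0.4491 0.1504] ang -113.4 L 0.072 0.034 0.071 0.032
dom3 c [ 0.4483 -0.1489] ang -72.5 L 0.068 0.037 0.067 0.033
rackA c [ 0.4834 -0.0046] ang -101.7 L 0.11 0.029 0.109 0.029
rackB c [ 0.577  -0.3566] ang -95.8 L 0.108 0.03 0.11 0.03
lost c [ 0.6645 -0.1013] ang -106.1 L 0.106 0.029 0.108 0.016
box c [0.3839 0.3547] ang -89.0 L 0.196 0.113 0.195 0.112
tray c [ 0.3966 -0.3524] ang -89.3 L 0.186 0.141 0.187 0.139
shelf c [ 0.7022 -0.0069] ang -88.0 L 0.435 0.223 0.438 0.222
[[ 0.8053  0.2147]
 [ 0.8214 -0.2202]
 [ 0.5984 -0.2297]
 [ 0.5837  0.2076]]
handle c [0.6404 0.0652] ang -88.2 L 0.121 0.017 0.121 0.014
[[0.6456 0.1259]
 [0.651  0.0049]
 [0.6338 0.0046]
 [0.6315 0.1255]]
foot c [ 0.6754 -0.0928] ang -87.2 L 0.137 0.049 0.0 0.144
[[ 0.646   0.0078]
 [ 0.6526 -0.1295]
 [ 0.7016 -0.1247]
 [ 0.7016 -0.1247]]
t 0.25 pos [0.2591 0.5684 0.2221] toolx [ 0.415  0.91  -0.001] tooly [-0.001 -0.001 -1.   ] toolz [-0.91   0.415  0.   ] w 0.0868 F [ 0.5 -0.8  0.5]
shift mm tool [-417.1  122.4 -455.1]
turn 1.143 rows of .149: 7.67 q6 -0.18
```

```bash
cat >> h.py <<'E'
def plan(p,xdir=None,step=40):
    o,Rm=tool(); d=np.array(p)-o["position"]; ang=0
    if xdir is not None:
        a=Rm.T@np.array([xdir[0],xdir[1],0]); ang=np.arctan2(-a[2],a[0])
        ang=(ang+np.pi/2)%np.pi-np.pi/2
    R2=Rm@R.from_euler('y',ang).as_matrix()
    sb=Rm.T@d*1000; sa=R2.T@d*1000
    f=lambda s:(s.round(0),"n",int(np.ceil(np.linalg.norm(s)/step)),"each",(s/np.ceil(np.linalg.norm(s)/step)).round(1))
    print("t",round(o["time"],2),"pos",o["position"].round(4),"w",round(o["grip_width"],4),"F",o["ft_force"].round(1),"q6",round(o["q"][5],2))
    print("turn",round(ang,3),"n.14:",round(ang/.14,2)); print(" shift before turn",*f(sb)); print(" shift after turn",*f(sa))
E
python3 -c "
from h import *
plan([.5685,.3523,.10],[1,0])"
```

```text
t 0.25 pos [0.2591 0.5684 0.2221] w 0.0868 F [ 0.5 -0.8  0.5] q6 -0.18
turn 1.143 n.14: 8.16
 shift before turn [ -68.  122. -371.] n 10 each [ -6.8  12.2 -37.1]
 shift after turn [ 310.  122. -216.] n 10 each [ 31.   12.2 -21.6]
```

```bash
python3 -m creep '[[[-8,0,-46],0,0.7],[[-8,0,-46],0,0.7],[[-8,0,-46],0,0.7],[[-8,0,-46],0,0.7],[[-8,0,-46],0,0.7],[[-8,0,-46],0,0.7],[[-9,0,-46],0,0.7],[[-9,0,-46],0,0.7]]' 30
python3 -m creep '[[[0,15,0],0.143,0.7],[[0,15,0],0.143,0.7],[[0,15,0],0.143,0.7],[[0,15,0],0.143,0.7],[[0,15,0],0.143,0.7],[[0,15,0],0.143,0.7],[[0,15,0],0.143,0.7],[[0,15,0],0.143,0.7]]'
python3 -c "
from h import *
plan([.5685,.3523,.003],[1,0])"
```

```text
time: 1.05
position: [0.568, 0.3546, 0.2224]
tool_rot: [-0.595, -0.382, 0.382, 0.595]
ft_force: [0.1, 0.2, -0.2]
grip_width: 0.0609
time: 1.85
position: [0.5666, 0.3559, 0.1018]
tool_rot: [0.707, -0.003, 0.002, -0.707]
ft_force: [0.4, 0.0, 0.5]
grip_width: 0.0609
t 1.85 pos [0.5666 0.3559 0.1018] w 0.0609 F [0.4 0.  0.5] q6 0.4
turn -0.007 n.14: -0.05
 shift before turn [ 2. 99. -4.] n 3 each [ 0.6 32.9 -1.2]
 shift after turn [ 2. 99. -4.] n 3 each [ 0.6 32.9 -1.2]
```

```bash
python3 -m creep '[[[2,30,-4],0,0.7],[[0,30,0],0,0.7],[[0,24,0],0,0.7],[[0,15,0],0,0.7],[[0,0,0],0,0.1],[[0,0,0],0,0.1],[[0,0,0],0,0.1],[[0,0,0],0,0.1]]' 30
python3 -m creep '[[[0,0,0],0,0.1],[[0,-30,0],0,0.1],[[0,-40,0],0,0.1],[[0,-30,0],0,0.1]]'
python3 -c "
from h import *
plan([.384,.415,.10],[0,1])
c=robot.camera('top');crop(c,'a1',95,85,255,265,3)
c=robot.camera('wrist');crop(c,'a2',100,100,400,384,2)"
```

```text
time: 2.65
position: [0.5691, 0.3521, 0.0043]
tool_rot: [-0.707, -0.0, -0.001, 0.707]
ft_force: [0.8, 0.2, 1.0]
grip_width: 0.0365
time: 3.05
position: [0.5691, 0.3521, 0.1055]
tool_rot: [-0.707, -0.0, -0.001, 0.707]
ft_force: [-0.1, 0.1, -0.5]
grip_width: 0.0346
t 3.05 pos [0.5691 0.3521 0.1055] w 0.0346 F [-0.1  0.1 -0.5] q6 0.39
turn 1.57 n.14: 11.21
 shift before turn [-185.    5.   63.] n 5 each [-37.    1.1  12.5]
 shift after turn [ -63.    5. -185.] n 5 each [-12.6   1.1 -37. ]
```

View pics/a1.png

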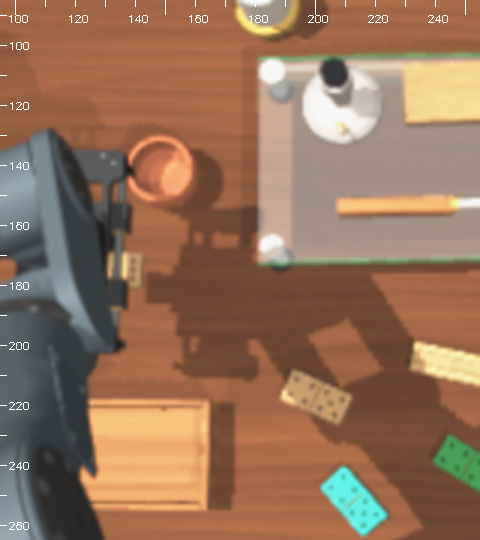

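View pics/a2.png

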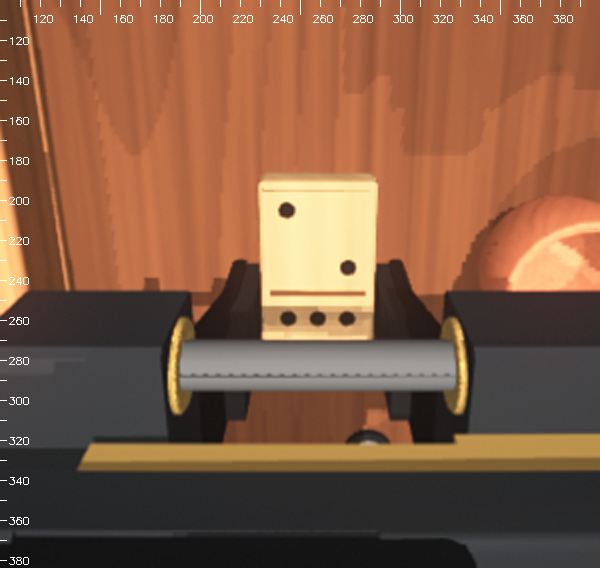

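```bash
python3 -m creep '[[[-37,0,12.5],0,0.1],[[-37,0,12.5],0,0.1],[[-37,0,12.5],0,0.1],[[-37,0,12.5],0,0.1],[[-37,0,13],0,0.1],[[0,0,0],0.1427,0.1],[[0,0,0],0.1427,0.1],[[0,0,0],0.1427,0.1]]'
python3 -m creep '[[[0,0,0],0.1427,0.1],[[0,0,0],0.1427,0.1],[[0,0,0],0.1427,0.1],[[0,0,0],0.1427,0.1],[[0,0,0],0.1427,0.1],[[0,0,0],0.1427,0.1],[[0,10,0],0.1427,0.1],[[0,10,0],0.1427,0.1]]'
python3 -c "
from h import *
plan([.384,.415,.012],[0,1])"
```

```text
time: 3.95
position: [0.3826, 0.415, 0.1029]
tool_rot: [0.691, -0.153, 0.152, -0.69]
ft_force: [-0.8, -0.3, -0.9]
grip_width: 0.0346
time: 4.75
position: [0.3834, 0.4149, 0.0829]
tool_rot: [-0.499, 0.501, -0.501, 0.498]
ft_force: [-0.2, -0.4, -0.8]
grip_width: 0.0346
t 4.75 pos [0.3834 0.4149 0.0829] w 0.0346 F [-0.2 -0.4 -0.8] q6 2.2
turn -0.006 n.14: -0.04
 shift before turn [-0. 71.  1.] n 2 each [-0.1 35.4  0.3]
 shift after turn [-0. 71.  1.] n 2 each [-0.1 35.4  0.3]
```

```bash
python3 -m creep '[[[0,30,0],0,0.1],[[0,25,0],0,0.1],[[0,15,0],0,0.1],[[0,0,0],0,0.6],[[0,0,0],0,0.6],[[0,-25,0],0,0.6],[[0,-40,0],0,0.7],[[0,-40,0],0,0.7]]'
python3 -c "
from h import *
t=np.radians(-113.4)
plan([.4491,.1504,.10],[-np.sin(t),np.cos(t)])
t=np.radians(90)
"
```

```text
time: 5.55
position: [0.3836, 0.415, 0.1202]
tool_rot: [0.5, -0.5, 0.5, -0.5]
ft_force: [0.8, 1.1, 0.9]
grip_width: 0.0583
t 5.55 pos [0.3836 0.415  0.1202] w 0.0583 F [0.8 1.1 0.9] q6 2.2
turn -1.162 n.14: -8.3
 shift before turn [265.  20.  65.] n 7 each [37.8  2.9  9.4]
 shift after turn [ 165.   20. -217.] n 7 each [ 23.6   2.9 -31. ]
```

```bash
python3 -m creep '[[[38,0,9],0,0.7],[[38,0,9],0,0.7],[[38,0,9],0,0.7],[[38,0,9],0,0.7],[[38,0,9],0,0.7],[[38,0,10],0,0.7],[[37,0,10],0,0.7],[[0,10,0],-0.145,0.7]]'
python3 -m creep '[[[0,10,0],-0.145,0.7],[[0,10,0],-0.145,0.7],[[0,10,0],-0.145,0.7],[[0,10,0],-0.145,0.7],[[0,0,0],-0.145,0.7],[[0,0,0],-0.145,0.7],[[0,0,0],-0.145,0.7],[[0,0,0],0,0.7]]'
python3 -c "
from h import *
t=np.radians(-113.4)
plan([.4491,.1504,.003],[-np.sin(t),np.cos(t)])
c=robot.camera('top');crop(c,'b1',95,85,255,265,3)
c=robot.camera('wrist');crop(c,'b2',100,100,400,384,2)"
```

```text
time: 6.35
position: [0.4523, 0.1466, 0.1106]
tool_rot: [-0.533, 0.461, -0.465, 0.536]
ft_force: [0.9, 0.7, 0.3]
grip_width: 0.0609
time: 7.15
position: [0.4494, 0.1502, 0.0695]
tool_rot: [-0.692, 0.144, -0.145, 0.692]
ft_force: [0.5, 0.3, -0.2]
grip_width: 0.0609
t 7.15 pos [0.4494 0.1502 0.0695] w 0.0609 F [ 0.5  0.3 -0.2] q6 0.5
turn -0.002 n.14: -0.02
 shift before turn [-1. 67.  0.] n 2 each [-0.3 33.3  0. ]
 shift after turn [-1. 67.  0.] n 2 each [-0.3 33.3  0. ]
```

View pics/b1.png

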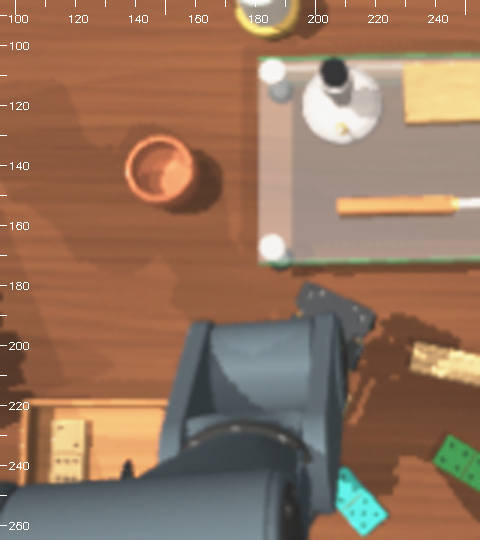

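View pics/b2.png

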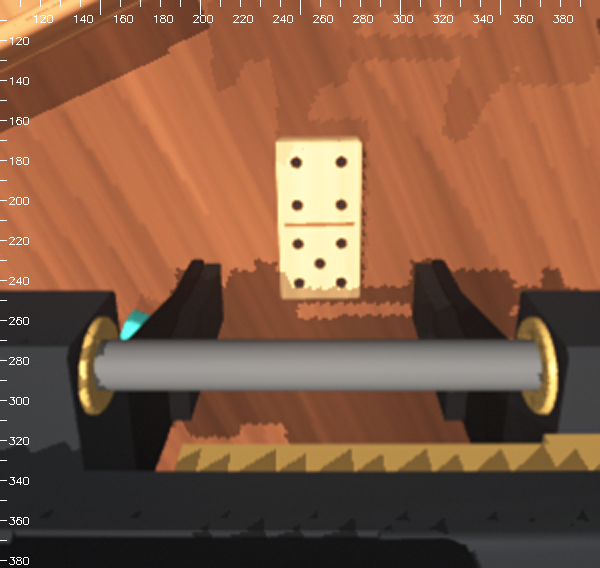

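```bash
python3 -m creep '[[[0,30,0],0,0.7],[[0,25,0],0,0.7],[[0,11,0],0,0.7],[[0,0,0],0,0.1],[[0,0,0],0,0.1],[[0,0,0],0,0.1],[[0,0,0],0,0.1],[[0,0,0],0,0.1]]' 30
python3 -m creep '[[[0,-30,0],0,0.1],[[0,-40,0],0,0.1],[[0,-30,0],0.145,0.1],[[0,0,0],0.145,0.1],[[0,0,0],0.145,0.1],[[0,0,0],0.145,0.1],[[0,0,0],0.145,0.1],[[0,0,0],0.145,0.1]]'
python3 -c "
from h import *
plan([.384,.355,.10],[0,1])"
```

```text
time: 8.05
position: [0.4493, 0.1502, 0.0034]
tool_rot: [-0.692, 0.144, -0.145, 0.692]
ft_force: [-0.1, -0.2, 4.2]
grip_width: 0.0346
time: 8.85
position: [0.4486, 0.1501, 0.1029]
tool_rot: [-0.566, 0.424, -0.424, 0.566]
ft_force: [-0.4, -0.0, -0.5]
grip_width: 0.0342
t 8.85 pos [0.4486 0.1501 0.1029] w 0.0342 F [-0.4 -0.  -0.5] q6 1.37
turn 0.284 n.14: 2.03
 shift before turn [-215.    3.   -5.] n 6 each [-35.8   0.5  -0.8]
 shift after turn [-205.    3.  -65.] n 6 each [-34.1   0.5 -10.8]
```

```bash
python3 -m creep '[[[0,0,0],0.142,0.1],[[0,0,0],0.142,0.1],[[-34,0,-11],0,0.1],[[-34,0,-11],0,0.1],[[-34,0,-11],0,0.1],[[-34,0,-11],0,0.1],[[-34,0,-11],0,0.1],[[-35,0,-10],0,0.1]]'
python3 -c "
from h import *
plan([.384,.355,.012],[0,1])"
```

```text
time: 9.65
position: [0.3815, 0.3558, 0.1028]
tool_rot: [0.502, -0.499, 0.498, -0.501]
ft_force: [0.0, 0.1, -0.8]
grip_width: 0.0344
t 9.65 pos [0.3815 0.3558 0.1028] w 0.0344 F [ 0.   0.1 -0.8] q6 2.1
turn 0.006 n.14: 0.04
 shift before turn [ 1. 91.  3.] n 3 each [ 0.3 30.3  0.9]
 shift after turn [ 1. 91.  3.] n 3 each [ 0.3 30.3  0.9]
```

Then release, rise and go to dom3 (0.448,-0.149), after a fresh look.

```bash
python3 -m creep '[[[0,35,2],0,0.1],[[0,35,0],0,0.1],[[0,20,0],0,0.1],[[0,0,0],0,0.6],[[0,0,0],0,0.6],[[0,-25,0],0,0.6],[[0,-40,0],0,0.7],[[0,-40,0],0,0.7]]'
python3 -c "
from h import *
c=robot.camera('top');crop(c,'c1',90,120,400,270,2)
t=np.radians(-72.5)
plan([.4483,-.1489,.10],[-np.sin(t),np.cos(t)])
"
```

```text
time: 10.45
position: [0.3844, 0.3544, 0.1198]
tool_rot: [-0.501, 0.499, -0.499, 0.501]
ft_force: [0.8, 0.9, -0.0]
grip_width: 0.0584
t 10.5 pos [0.3879 0.3568 0.126 ] w 0.0593 F [0.3 0.4 3.3] q6 2.1
turn 1.272 n.14: 9.08
 shift before turn [506.  23.  57.] n 13 each [38.9  1.8  4.4]
 shift after turn [ 95.  23. 500.] n 13 each [ 7.3  1.8 38.5]
```

View pics/c1.png

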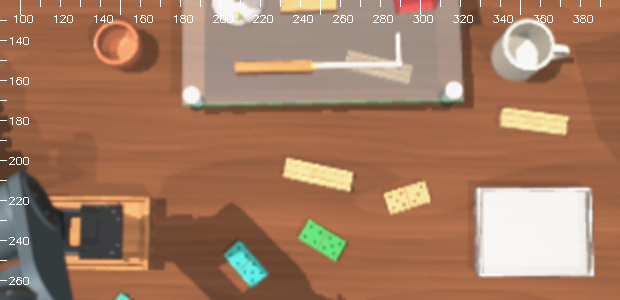

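```bash
python3 -m creep '[[[46,0,5],0,0.7],[[46,0,5],0,0.7],[[46,0,5],0,0.7],[[46,0,5],0,0.7],[[46,0,5],0,0.7],[[46,0,5],0,0.7],[[46,0,5],0,0.7],[[46,0,5],0,0.7]]'
python3 -m creep '[[[46,0,6],0,0.7],[[46,0,6],0,0.7],[[46,0,6],0,0.7],[[0,5,0],0.1413,0.7],[[0,5,0],0.1413,0.7],[[0,5,0],0.1413,0.7],[[0,5,0],0.1413,0.7],[[0,5,0],0.1413,0.7]]'
python3 -m creep '[[[0,5,0],0.1413,0.7],[[0,5,0],0.1413,0.7],[[0,5,0],0.1413,0.7],[[0,5,0],0.1413,0.7]]'
python3 -c "
from h import *
c=robot.camera('top');crop(c,'c2',90,120,400,270,2)
c=robot.camera('wrist');crop(c,'c3',100,100,400,384,2)
t=np.radians(-72.5)
plan([.4483,-.1489,.003],[-np.sin(t),np.cos(t)])
"
```

```text
time: 11.3
position: [0.4271, -0.0152, 0.1189]
tool_rot: [-0.501, 0.498, -0.499, 0.502]
ft_force: [0.4, -0.1, -0.3]
grip_width: 0.0611
time: 12.1
position: [0.4459, -0.1514, 0.0937]
tool_rot: [0.296, -0.641, 0.643, -0.297]
ft_force: [-0.0, -0.1, -0.3]
grip_width: 0.061
time: 12.5
position: [0.4461, -0.1514, 0.0738]
tool_rot: [0.105, -0.699, 0.7, -0.106]
ft_force: [-0.7, 1.6, 1.0]
grip_width: 0.0611
t 12.6 pos [ 0.4456 -0.1511  0.0733] w 0.061 F [-0.2  0.5 -0.2] q6 2.27
turn -0.0 n.14: -0.0
 shift before turn [-3. 70. -1.] n 2 each [-1.6 35.2 -0.7]
 shift after turn [-3. 70. -1.] n 2 each [-1.6 35.2 -0.7]
```

View pics/c2.png

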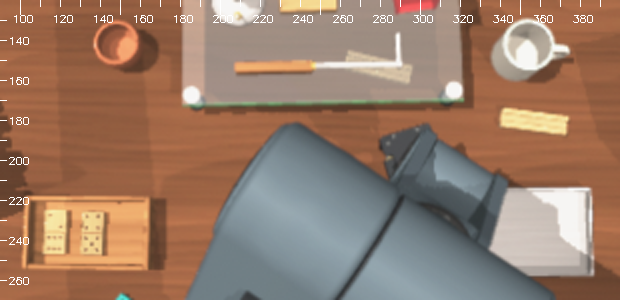

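View pics/c3.png

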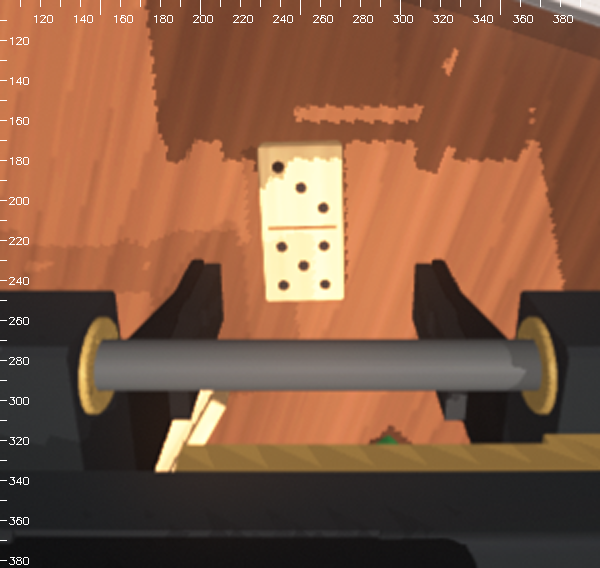

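```bash
python3 -m creep '[[[-3,30,-1],0,0.7],[[0,25,0],0,0.7],[[0,15,0],0,0.7],[[0,0,0],0,0.1],[[0,0,0],0,0.1],[[0,0,0],0,0.1],[[0,0,0],0,0.1],[[0,0,0],0,0.1]]' 30
python3 -m creep '[[[0,-40,0],0,0.1],[[0,-45,0],0,0.1],[[0,-35,0],-0.1413,0.1],[[0,0,0],-0.1413,0.1],[[0,0,0],-0.1413,0.1],[[0,0,0],-0.1413,0.1],[[0,0,0],-0.1413,0.1],[[0,0,0],-0.1413,0.1]]'
python3 -c "
from h import *
plan([.384,.295,.12],[0,1])"
```

```text
time: 13.4
position: [0.4489, -0.1495, 0.0036]
tool_rot: [0.107, -0.698, 0.699, -0.108]
ft_force: [-0.2, 0.6, 5.5]
grip_width: 0.0344
time: 14.2
position: [0.448, -0.1489, 0.1229]
tool_rot: [0.387, -0.592, 0.592, -0.387]
ft_force: [-0.1, 0.2, 0.0]
grip_width: 0.0344
t 14.2 pos [ 0.448  -0.1489  0.1229] w 0.0344 F [-0.1  0.2  0. ] q6 1.42
turn -0.412 n.14: -2.94
 shift before turn [-381.    3. -236.] n 12 each [-31.8   0.2 -19.7]
 shift after turn [-444.    3.  -64.] n 12 each [-37.    0.2  -5.3]
```

```bash
python3 -m creep '[[[0,0,0],-0.1373,0.1],[[0,0,0],-0.1373,0.1],[[0,0,0],-0.1373,0.1],[[-44,0,-6],0,0.1],[[-44,0,-6],0,0.1],[[-44,0,-6],0,0.1],[[-44,0,-6],0,0.1],[[-44,0,-6],0,0.1]]'
python3 -m creep '[[[-45,0,-7],0,0.1],[[-45,0,-7],0,0.1],[[-45,0,-7],0,0.1],[[-45,0,-7],0,0.1],[[-44,0,-6],0,0.1],[[0,30,0],0,0.1],[[0,0,0],0,0.1]]'
python3 -c "
from h import *
plan([.384,.295,.012],[0,1])"
```

```text
time: 15.0
position: [0.4189, 0.0727, 0.1228]
tool_rot: [0.498, -0.501, 0.502, -0.499]
ft_force: [2.0, -0.2, 0.1]
grip_width: 0.0344
time: 15.7
position: [0.384, 0.2956, 0.0907]
tool_rot: [0.501, -0.501, 0.5, -0.497]
ft_force: [-0.6, -0.7, -0.2]
grip_width: 0.0346
t 15.7 pos [0.384  0.2956 0.0907] w 0.0346 F [-0.6 -0.7 -0.2] q6 2.0
turn -0.002 n.14: -0.02
 shift before turn [ 0. 79.  0.] n 2 each [ 0.2 39.3  0.2]
 shift after turn [ 0. 79.  0.] n 2 each [ 0.2 39.3  0.2]
```

```bash
python3 -m creep '[[[-5,35,0],0,0.1],[[0,30,0],0,0.1],[[0,13,0],0,0.1],[[0,0,0],0,0.48],[[0,0,0],0,0.48],[[0,-25,0],0,0.48],[[0,-40,0],0,0.6],[[0,-40,0],0,0.65]]'
python3 -c "
from h import *
c=robot.camera('top');crop(c,'d1',90,120,400,270,2)
t=np.radians(-101.7)
plan([.4834,-.0046,.12],[-np.sin(t),np.cos(t)])
"
```

```text
time: 16.5
position: [0.3868, 0.2998, 0.1219]
tool_rot: [0.498, -0.502, 0.502, -0.498]
ft_force: [0.8, 1.3, -0.2]
grip_width: 0.0509
t 16.55 pos [0.3904 0.3018 0.1278] w 0.0529 F [0.6 0.8 3.6] q6 2.01
turn -1.373 n.14: -9.81
 shift before turn [306.   7.  95.] n 9 each [34.   0.8 10.5]
 shift after turn [ 153.    7. -281.] n 9 each [ 17.    0.8 -31.2]
```

View pics/d1.png

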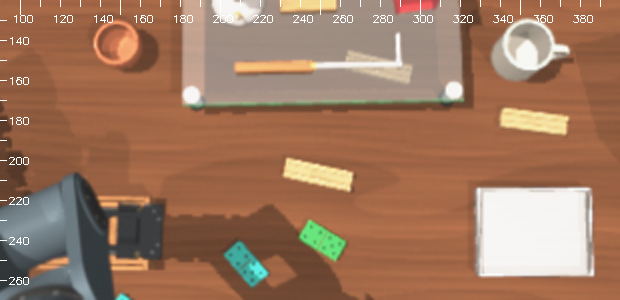

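```bash
python3 -m creep '[[[44,0,13],0,0.65],[[44,0,13],0,0.65],[[44,0,13],0,0.65],[[44,0,14],0,0.65],[[44,0,14],0,0.65],[[43,0,14],0,0.65],[[43,0,14],0,0.65],[[0,5,0],-0.1373,0.65]]'
python3 -m creep '[[[0,5,0],-0.1373,0.65],[[0,5,0],-0.1373,0.65],[[0,5,0],-0.1373,0.65],[[0,5,0],-0.1373,0.65],[[0,5,0],-0.1373,0.65],[[0,5,0],-0.1373,0.65],[[0,5,0],-0.1373,0.65],[[0,5,0],-0.1373,0.65]]'
python3 -m creep '[[[0,5,0],-0.1373,0.65],[[0,0,0],0,0.65]]'
python3 -c "
from h import *
c=robot.camera('wrist');crop(c,'d3',100,100,400,384,2)
t=np.radians(-101.7)
plan([.4834,-.0046,.004],[-np.sin(t),np.cos(t)])
"
```

```text
time: 17.35
position: [0.4848, -0.0124, 0.1169]
tool_rot: [-0.53, 0.464, -0.47, 0.532]
ft_force: [0.5, -0.7, -0.7]
grip_width: 0.0565
time: 18.15
position: [0.4805, -0.0067, 0.0759]
tool_rot: [0.697, -0.117, 0.119, -0.697]
ft_force: [0.1, 0.8, -0.2]
grip_width: 0.0567
time: 18.35
position: [0.4801, -0.0066, 0.0704]
tool_rot: [0.703, -0.072, 0.073, -0.703]
ft_force: [0.1, -0.0, 0.7]
grip_width: 0.0568
t 18.4 pos [ 0.4803 -0.0066  0.0706] w 0.0564 F [-0.3  1.2  0.9] q6 -0.04
turn -0.003 n.14: -0.02
 shift before turn [ 3. 67.  3.] n 2 each [ 1.3 33.3  1.3]
 shift after turn [ 3. 67.  3.] n 2 each [ 1.3 33.3  1.3]
```

View pics/d3.png

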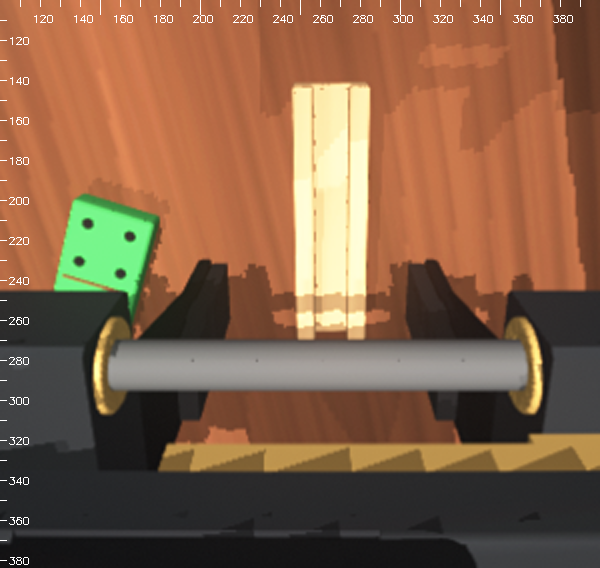

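```bash
python3 -m creep '[[[3,30,3],0,0.65],[[0,25,0],0,0.65],[[0,12,0],0,0.65],[[0,0,0],0,0.1],[[0,0,0],0,0.1],[[0,0,0],0,0.1],[[0,0,0],0,0.1],[[0,0,0],0,0.1]]' 30
python3 -m creep '[[[0,-40,0],0,0.1],[[0,-45,0],0,0.1],[[0,-15,0],0.137,0.1],[[0,0,0],0.137,0.1],[[0,0,0],0.137,0.1],[[0,0,0],0.137,0.1],[[0,0,0],0.137,0.1],[[0,0,0],0.137,0.1]]'
python3 -c "
from h import *
plan([.397,-.292,.10],[0,1])"
```

```text
time: 19.2
position: [0.4844, -0.0041, 0.0035]
tool_rot: [0.704, -0.071, 0.073, -0.703]
ft_force: [0.4, -0.4, 4.7]
grip_width: 0.03
time: 20.0
position: [0.4833, -0.0038, 0.1028]
tool_rot: [0.615, -0.349, 0.349, -0.615]
ft_force: [-0.1, 0.1, -0.6]
grip_width: 0.0299
t 20.0 pos [ 0.4833 -0.0038  0.1028] w 0.0299 F [-0.1  0.1 -0.6] q6 0.79
turn 0.539 n.14: 3.85
 shift before turn [ 203.    3. -222.] n 8 each [ 25.4   0.4 -27.8]
 shift after turn [288.   3. -86.] n 8 each [ 36.    0.4 -10.8]
```

```bash
python3 -m creep '[[[0,0,0],0.1348,0.1],[[0,0,0],0.1348,0.1],[[0,0,0],0.1348,0.1],[[0,0,0],0.1348,0.1],[[36,0,-11],0,0.1],[[36,0,-11],0,0.1],[[36,0,-11],0,0.1],[[36,0,-11],0,0.1]]'
python3 -m creep '[[[36,0,-11],0,0.1],[[36,0,-11],0,0.1],[[36,0,-10],0,0.1],[[36,0,-10],0,0.1],[[0,20,0],0,0.1],[[0,0,0],0,0.1]]'
python3 -c "
from h import *
plan([.397,-.295,.008],[0,1])"
```

```text
time: 20.8
position: [0.4398, -0.1492, 0.1028]
tool_rot: [-0.502, 0.498, -0.498, 0.502]
ft_force: [0.0, -0.7, -1.0]
grip_width: 0.0294
time: 21.4
position: [0.3978, -0.2924, 0.0814]
tool_rot: [-0.501, 0.501, -0.498, 0.501]
ft_force: [0.1, 0.4, 0.0]
grip_width: 0.0297
t 21.4 pos [ 0.3978 -0.2924  0.0814] w 0.0297 F [0.1 0.4 0. ] q6 0.71
turn 0.003 n.14: 0.02
 shift before turn [ 3. 73. -1.] n 2 each [ 1.4 36.7 -0.3]
 shift after turn [ 3. 73. -1.] n 2 each [ 1.4 36.7 -0.3]
```

```bash
python3 -m creep '[[[8,35,0],0,0.1],[[0,25,0],0,0.1],[[0,13,0],0,0.1],[[0,0,0],0,0.43],[[0,0,0],0,0.43],[[0,-25,0],0,0.43],[[0,-40,0],0,0.6],[[0,-40,0],0,0.65]]'
python3 -c "
from h import *
c=robot.camera('top');crop(c,'e1',90,120,400,270,2)
t=np.radians(-95.8)
plan([.577,-.3566,.12],[-np.sin(t),np.cos(t)])
"
```

```text
time: 22.2
position: [0.3993, -0.3, 0.1168]
tool_rot: [0.502, -0.498, 0.499, -0.502]
ft_force: [1.3, -0.6, 0.3]
grip_width: 0.0466
t 22.25 pos [ 0.4022 -0.3028  0.1227] w 0.0498 F [ 1.5 -0.   2.7] q6 0.7
turn -1.463 n.14: -10.45
 shift before turn [ 55.   5. 174.] n 5 each [11.   0.9 34.9]
 shift after turn [179.   5. -36.] n 5 each [35.9  0.9 -7.2]
```

View pics/e1.png

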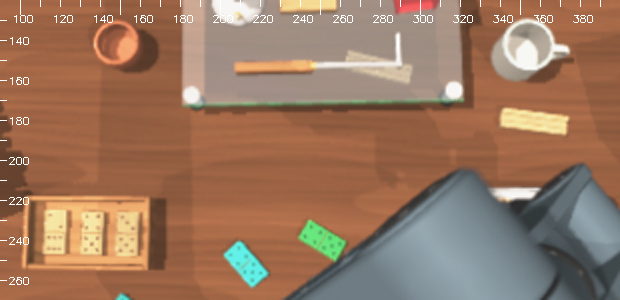

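```bash
python3 -c "
from h import *
c=robot.camera('top');crop(c,'e2',320,120,400,200,8)
s=robot.camera('scene');crop(s,'e3',100,110,260,170,5)
"
```

```text
(no output)
```

View pics/e2.png

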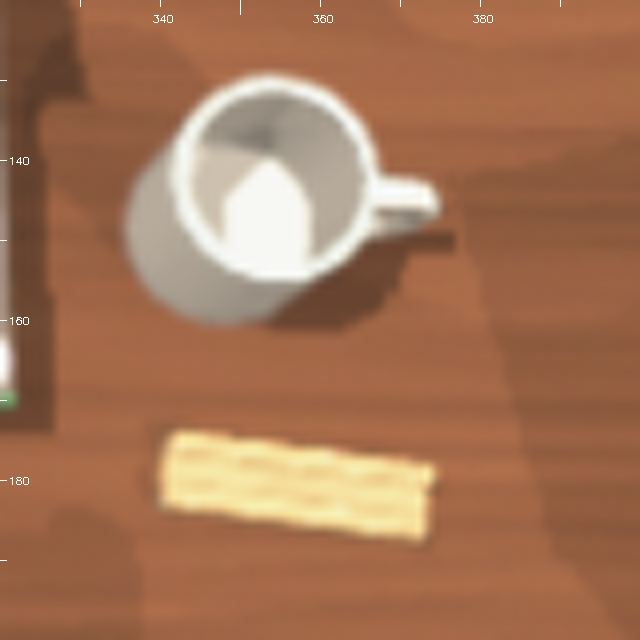

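View pics/e3.png

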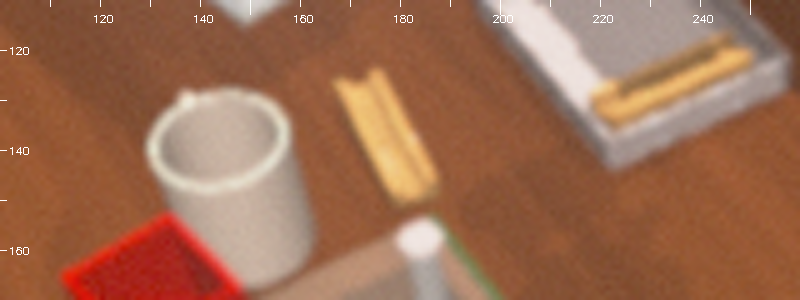

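```bash
python3 -c "
from h import *
c=robot.camera('top')
for u,v in [(354,142),(354,155),(374,145)]: print(pix2w(c,u,v,.09))
t=np.radians(-95.8)
plan([.577,-.3566,.12],[-np.sin(t),np.cos(t)])
"
```

```text
[ 0.68632746 -0.32787058  0.09      ]
[ 0.64497468 -0.32713406  0.09      ]
[ 0.67839445 -0.39111214  0.09      ]
t 22.4 pos [ 0.4001 -0.3009  0.1168] w 0.0549 F [ 0.1 -0.1  0.2] q6 0.7
turn -1.463 n.14: -10.45
 shift before turn [ 57.  -3. 177.] n 5 each [11.4 -0.5 35.3]
 shift after turn [182.  -3. -38.] n 5 each [36.3 -0.5 -7.5]
```

```bash
python3 -m creep '[[[14,0,35],0,0],[[14,0,35],0,0],[[14,0,35],0,0],[[14,0,35],0,0],[[14,0,35],0,0],[[14,0,34],0,0],[[0,0,0],-0.117,0],[[0,0,0],-0.117,0]]'
python3 -m creep '[[[0,0,0],-0.117,0],[[0,0,0],0,0]]'
python3 -c "
from h import *
plan([.609,-.385,.006],[.34,-.94])
c=robot.camera('scene');crop(c,'f1',90,80,290,180,4)
c=robot.camera('wrist');crop(c,'f2',100,100,400,384,2)
"
```

```text
time: 23.2
position: [0.6089, -0.3824, 0.1121]
tool_rot: [-0.557, 0.436, -0.434, 0.558]
ft_force: [-0.1, 0.2, -0.3]
grip_width: 0.0033
time: 23.4
position: [0.6079, -0.3821, 0.1125]
tool_rot: [-0.581, 0.405, -0.402, 0.581]
ft_force: [0.4, 0.5, -0.1]
grip_width: 0.0004
t 23.4 pos [ 0.6079 -0.3821  0.1125] w 0.0004 F [ 0.4  0.5 -0.1] q6 0.5
turn 0.01 n.14: 0.07
 shift before turn [  3. 107.   0.] n 3 each [ 1.1 35.5  0.1]
 shift after turn [  3. 107.   0.] n 3 each [ 1.1 35.5  0.1]
```

View pics/f1.png

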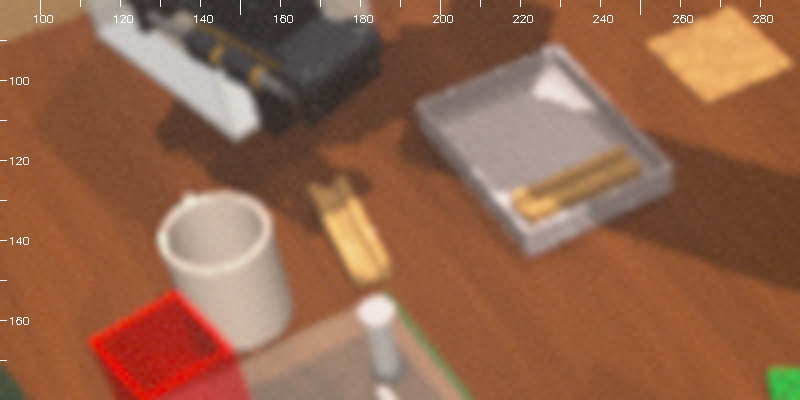

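View pics/f2.png

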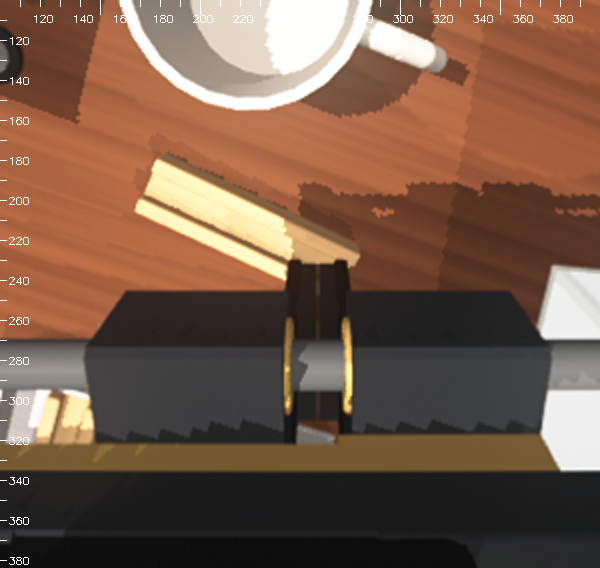

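```bash
python3 -c "
from h import *
c=robot.camera('wrist')
o=robot.get_obs();p=o['position']
print(o['tool_rot'],p,c['position'],w2pix(c,p),w2pix(c,[p[0],p[1],.0]))
# rack corners from the picture at z=.016
for u,v in [(180,175),(280,225),(168,205),(245,239)]: print(pix2w(c,u,v,.016))
"
```

```text
[-0.58030921  0.40454265 -0.40327912  0.58047603] [ 0.60832355 -0.38266391  0.11356436] [ 0.68474386 -0.3542599   0.27580671] (np.float64(259.5059712817095), np.float64(245.05245780226417)) (np.float64(259.3893170682757), np.float64(194.48034021583186))
[ 0.60481209 -0.30406843  0.016     ]
[ 0.59013154 -0.411248    0.016     ]
[ 0.57185684 -0.30105382  0.016     ]
[ 0.56362709 -0.38362381  0.016     ]
```

```bash
python3 -m creep '[[[2,30,6],0,0],[[0,30,0],0,0],[[0,30,0],0,0],[[0,15,0],0,0],[[-3,0,-9],0,0],[[-5,0,-14],0,0],[[-5,0,-14],0,0],[[-5,0,-14],0,0]]'
python3 -m creep '[[[-3,0,-9],0,0],[[0,0,0],0,0],[[0,0,9],0,0],[[0,-40,0],0,0.2],[[0,-45,0],0,0.4],[[0,-45,0],0,0.65],[[0,-30,0],0,0.65]]'
python3 -c "
from h import *
plan([.609,-.385,.006],[.34,-.94])
c=robot.camera('wrist');crop(c,'g2',100,80,400,384,2)
c=robot.camera('top');crop(c,'g1',320,120,400,200,6)
"
```

```text
time: 24.35
position: [0.561, -0.3849, 0.0116]
tool_rot: [0.581, -0.402, 0.405, -0.58]
ft_force: [-0.9, -0.1, 0.9]
grip_width: 0.0005
time: 25.05
position: [0.5628, -0.3818, 0.1738]
tool_rot: [0.581, -0.401, 0.405, -0.581]
ft_force: [0.1, -0.5, 0.1]
grip_width: 0.0246
t 25.05 pos [ 0.5628 -0.3818  0.1738] w 0.0246 F [ 0.1 -0.5  0.1] q6 0.45
turn 0.011 n.14: 0.08
 shift before turn [ 18. 168.  42.] n 5 each [ 3.6 33.6  8.3]
 shift after turn [ 18. 168.  42.] n 5 each [ 3.6 33.6  8.4]
```

View pics/g2.png

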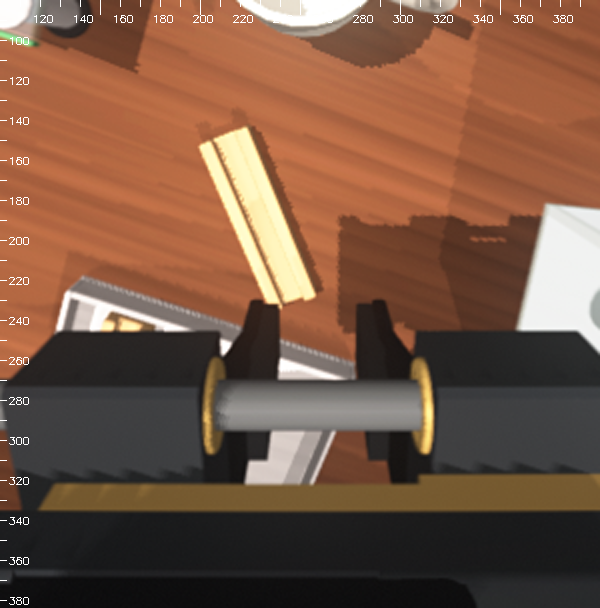

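View pics/g1.png

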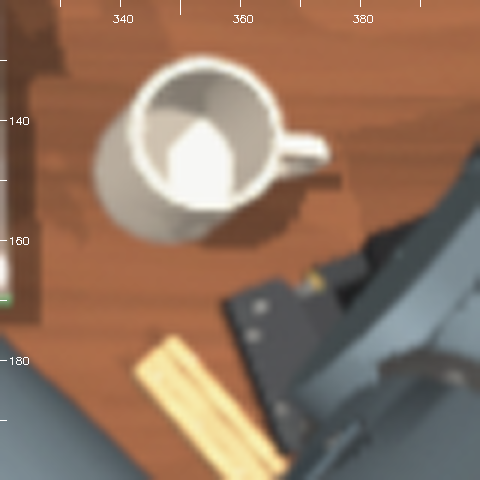

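```bash
python3 -c "
from h import *
c=robot.camera('wrist')
w=np.array([pix2w(c,u,v,.016)[:2] for u,v in [(200.5,151.5),(223.5,143.5),(257,228),(239,233)]]);print(w.round(3))
t=robot.camera('top')
v=np.array([pix2w(t,u,v,.016)[:2] for u,v in [(342,182),(348.5,176),(368,197.5)]]);print(v.round(3))
m=w.mean(0);e=(w[0]+w[1]-w[2]-w[3]);print(m,np.degrees(np.arctan2(e[1],e[0])),np.linalg.norm(e)/2)
plan([m[0],m[1],.09],[-e[1],e[0]])
"
```

```text
[[ 0.578 -0.309]
 [ 0.596 -0.331]
 [ 0.512 -0.403]
 [ 0.498 -0.384]]
[[ 0.571 -0.306]
 [ 0.591 -0.328]
 [ 0.522 -0.392]]
[ 0.54605843 -0.35665176] 41.68335688020808 0.1098356792637001
t 25.25 pos [ 0.5614 -0.381   0.1709] w 0.0405 F [-0.6  0.   0.3] q6 0.45
turn -0.37 n.14: -2.64
 shift before turn [-28.  81.  -6.] n 3 each [-9.5 26.9 -2. ]
 shift after turn [-29.  81.   5.] n 3 each [-9.6 26.9  1.6]
```

```bash
python3 -m creep '[[[-14,20,-3],0,0.65],[[-14,20,-3],0,0.65],[[0,20,0],-0.124,0.65],[[0,20,0],-0.124,0.65],[[0,0,0],-0.124,0.65],[[0,0,0],0,0.65]]'
python3 -c "
from h import *
t=np.radians(41.7)
plan([.546,-.3567,.004],[-np.sin(t),np.cos(t)])
c=robot.camera('wrist');crop(c,'g3',100,80,400,384,2)
"
```

```text
time: 25.85
position: [0.5436, -0.3554, 0.0865]
tool_rot: [-0.645, 0.291, -0.287, 0.646]
ft_force: [0.2, -0.1, 0.0]
grip_width: 0.0566
t 25.85 pos [ 0.5436 -0.3554  0.0865] w 0.0566 F [ 0.2 -0.1  0. ] q6 0.09
turn 0.001 n.14: 0.01
 shift before turn [ 3. 83.  1.] n 3 each [ 1.  27.5  0.3]
 shift after turn [ 3. 83.  1.] n 3 each [ 1.  27.5  0.3]
```

View pics/g3.png

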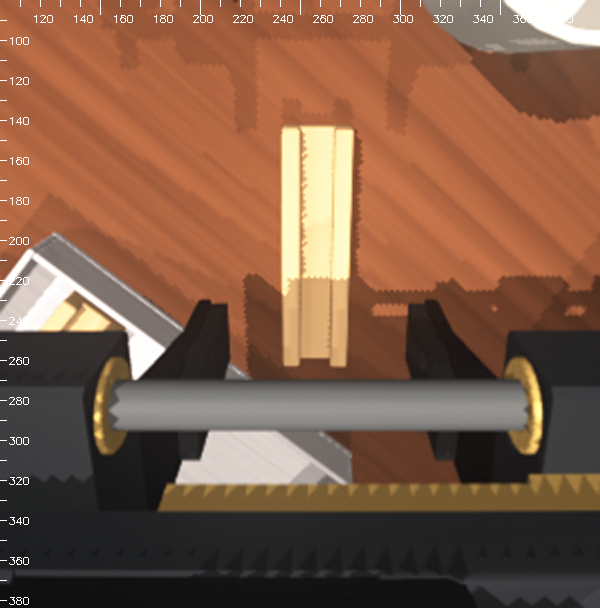

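```bash
python3 -m creep '[[[1,35,1],0,0.65],[[0,30,0],0,0.65],[[0,18,0],0,0.65],[[0,0,0],0,0.1],[[0,0,0],0,0.1],[[0,0,0],0,0.1],[[0,0,0],0,0.1],[[0,0,0],0,0.1]]' 30
python3 -m creep '[[[0,-40,0],0,0.1],[[0,-45,0],0,0.1],[[0,-15,0],0,0.1],[[0,0,0],0,0.1]]'
python3 -c "
from h import *
plan([.397,-.404,.10],[0,1])"
```

```text
time: 26.7
position: [0.5467, -0.3576, 0.008]
tool_rot: [0.646, -0.288, 0.29, -0.645]
ft_force: [-1.4, 0.1, 2.9]
grip_width: 0.0293
time: 27.1
position: [0.5478, -0.3586, 0.1102]
tool_rot: [0.646, -0.286, 0.291, -0.645]
ft_force: [-0.1, 0.2, -0.4]
grip_width: 0.0297
t 27.1 pos [ 0.5478 -0.3586  0.1102] w 0.0297 F [-0.1  0.2 -0.4] q6 0.09
turn 0.729 n.14: 5.21
 shift before turn [ -67.   10. -143.] n 4 each [-16.7   2.4 -35.7]
 shift after turn [  45.   10. -151.] n 4 each [ 11.3   2.4 -37.7]
```

```bash
python3 -m creep '[[[-17,0,-36],0,0.1],[[-17,0,-36],0,0.1],[[-17,0,-36],0,0.1],[[-16,0,-35],0,0.1],[[0,0,0],0.1458,0.1],[[0,0,0],0.1458,0.1],[[0,0,0],0.1458,0.1],[[0,0,0],0.1458,0.1]]'
python3 -m creep '[[[0,10,0],0.1458,0.1],[[0,10,0],0,0.1],[[0,0,0],0,0.1]]'
python3 -c "
from h import *
plan([.397,-.404,.012],[0,1])"
```

```text
time: 27.9
position: [0.3936, -0.4011, 0.1047]
tool_rot: [-0.533, 0.465, -0.463, 0.534]
ft_force: [0.6, 0.4, -0.9]
grip_width: 0.03
time: 28.2
position: [0.3934, -0.4004, 0.0839]
tool_rot: [-0.5, 0.501, -0.497, 0.501]
ft_force: [-1.5, 0.3, 0.2]
grip_width: 0.0296
t 28.2 pos [ 0.3934 -0.4004  0.0839] w 0.0296 F [-1.5  0.3  0.2] q6 0.57
turn 0.003 n.14: 0.02
 shift before turn [ 4. 72.  4.] n 2 each [ 2.  36.   1.9]
 shift after turn [ 4. 72.  4.] n 2 each [ 2.  36.   1.9]
```

Next I place it, then go to the rod.

```bash
python3 -m creep '[[[4,35,4],0,0.1],[[0,25,0],0,0.1],[[0,12,0],0,0.1],[[0,0,0],0,0.43],[[0,0,0],0,0.43],[[0,-25,0],0,0.43],[[0,-45,0],0,0.5],[[0,-45,0],0,0.5]]'
python3 -m creep '[[[-40,-10,0],0,0.5],[[-40,-10,0],0,0.5],[[-40,-10,0],0,0.5],[[-40,-10,0],0,0.5],[[-40,0,0],0,0.5],[[-40,0,0],0,0.5]]'
python3 -c "
from h import *
c=robot.camera('top');crop(c,'i1',90,90,400,270,2);crop(c,'i2',170,85,330,190,5)
plan([.642,.04,.15],[1,0])
"
```

```text
time: 29.0
position: [0.3986, -0.4061, 0.1317]
tool_rot: [0.5, -0.5, 0.5, -0.5]
ft_force: [-0.2, -1.1, -1.0]
grip_width: 0.0421
time: 29.6
position: [0.3991, -0.1653, 0.1715]
tool_rot: [0.5, -0.498, 0.502, -0.5]
ft_force: [0.3, 0.2, 0.7]
grip_width: 0.0434
t 29.65 pos [ 0.396  -0.1584  0.1708] w 0.0437 F [-2.5  4.1 -0.2] q6 0.92
turn -1.568 n.14: -11.2
 shift before turn [-198.   21.  247.] n 8 each [-24.7   2.6  30.8]
 shift after turn [246.  21. 198.] n 8 each [30.8  2.6 24.8]
```

View pics/i1.png

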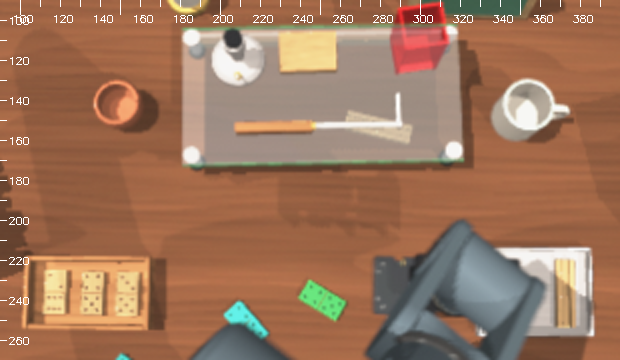

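View pics/i2.png

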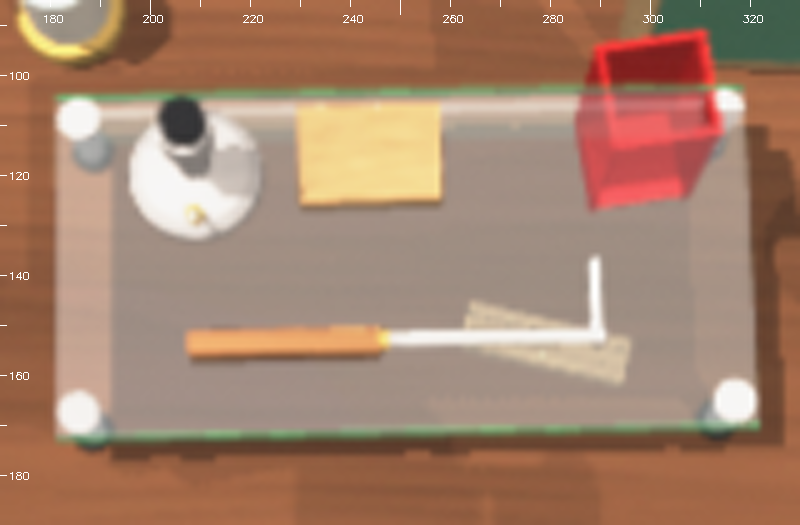

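```bash
python3 -m creep '[[[-25,0,31],0,0.5],[[-25,0,31],0,0.5],[[-25,0,31],0,0.5],[[-25,0,31],0,0.5],[[-25,0,31],0,0.5],[[-25,0,31],0,0.5],[[-25,0,31],0,0.5],[[-23,0,30],0,0.5]]'
python3 -m creep '[[[0,0,0],-0.1425,0.5],[[0,0,0],-0.1425,0.5],[[0,0,0],-0.1425,0.5],[[0,0,0],-0.1425,0.5],[[0,0,0],-0.1425,0.5],[[0,0,0],-0.1425,0.5],[[0,0,0],-0.1425,0.5],[[0,0,0],-0.1425,0.5]]'
python3 -m creep '[[[0,0,0],-0.1425,0.5],[[0,0,0],-0.1425,0.5],[[0,0,0],-0.145,0.5],[[0,0,0],0,0.5]]'
python3 -c "
from h import *
t=np.radians(-87.6)
plan([.6413,.0365,.072],[-np.sin(t),np.cos(t)])
c=robot.camera('wrist');crop(c,'j1',60,80,460,384,2)
print(w2pix(c,[.6413,.0365,.094]))
"
```

```text
time: 30.45
position: [0.6472, 0.0329, 0.1713]
tool_rot: [-0.5, 0.499, -0.5, 0.501]
ft_force: [0.2, 0.1, 0.2]
grip_width: 0.0435
time: 31.25
position: [0.646, 0.0315, 0.1712]
tool_rot: [-0.691, 0.148, -0.15, 0.691]
ft_force: [0.2, -0.2, 0.3]
grip_width: 0.0435
time: 31.65
position: [0.646, 0.0315, 0.1711]
tool_rot: [0.707, 0.0, 0.001, -0.707]
ft_force: [0.5, 0.4, 0.2]
grip_width: 0.0433
t 31.65 pos [0.646  0.0315 0.1711] w 0.0433 F [0.5 0.4 0.2] q6 -0.12
turn -0.043 n.14: -0.3
 shift before turn [-5. 99.  5.] n 3 each [-1.6 33.   1.7]
 shift after turn [-5. 99.  5.] n 3 each [-1.6 33.   1.7]
(np.float64(253.37158611286847), np.float64(201.16500979577987))
```

View pics/j1.png

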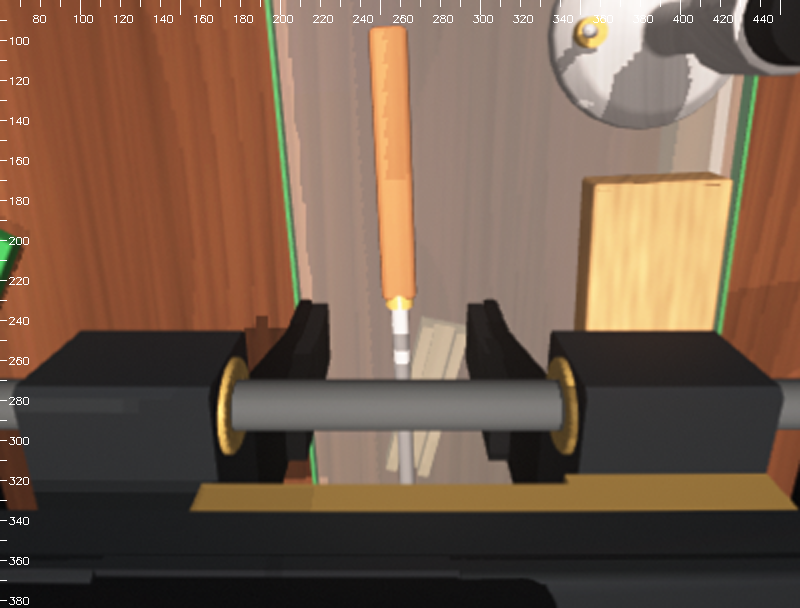

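```bash
python3 -m creep '[[[-2,35,5],-0.043,0.5],[[0,35,0],0,0.5],[[0,28,0],0,0.5],[[0,0,0],0,0.5],[[0,0,0],0,0.05],[[0,0,0],0,0.05],[[0,0,0],0,0.05],[[0,0,0],0,0.05]]' 40
python3 -m creep '[[[0,0,0],0,0.05],[[0,0,0],0,0.05],[[0,-20,0],0,0.05],[[0,-30,0],0,0.05],[[0,-30,0],0,0.05],[[0,-30,0],0,0.05],[[0,0,0],0,0.05]]'
python3 -c "
from h import *
plan([.42,-.05,.20],[1,0])
c=robot.camera('scene');crop(c,'k1',100,110,300,300,4)
"
```

```text
time: 32.5
position: [0.6444, 0.0366, 0.0729]
tool_rot: [0.707, 0.016, -0.014, -0.707]
ft_force: [0.4, 0.8, 0.4]
grip_width: 0.0194
time: 33.2
position: [0.6468, 0.0365, 0.1861]
tool_rot: [0.707, 0.018, -0.012, -0.707]
ft_force: [0.7, 1.1, -1.0]
grip_width: 0.0155
t 33.2 pos [0.6468 0.0365 0.1861] w 0.0155 F [ 0.7  1.1 -1. ] q6 -0.16
turn 0.042 n.14: 0.3
 shift before turn [-230.  -16.  -77.] n 7 each [-32.9  -2.3 -11. ]
 shift after turn [-227.  -16.  -87.] n 7 each [-32.4  -2.3 -12.4]
```

View pics/k1.png

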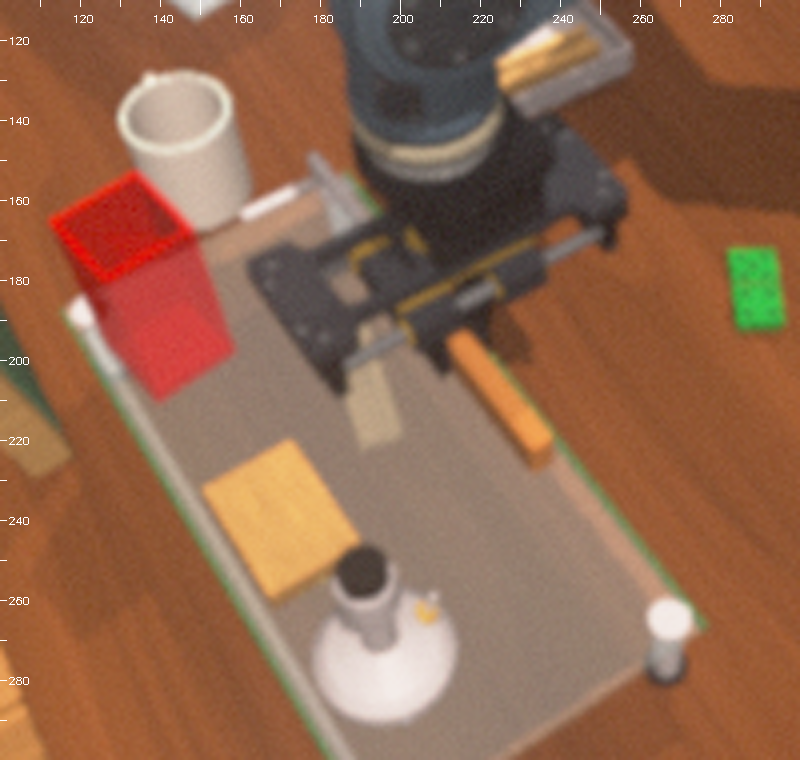

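```bash
python3 -m creep '[[[-34,0,-11],0,0.05],[[-34,0,-11],0,0.05],[[-34,0,-11],0,0.05],[[-34,0,-11],0,0.05],[[-34,0,-11],0,0.05],[[-34,0,-11],0,0.05],[[-34,0,-11],0,0.05],[[0,0,0],-0.139,0.05]]'
python3 -m creep '[[[0,0,0],-0.139,0.05],[[0,0,0],-0.139,0.05],[[0,0,0],-0.139,0.05],[[0,0,0],-0.139,0.05],[[0,0,0],-0.139,0.05],[[0,0,0],-0.139,0.05],[[0,0,0],-0.139,0.05],[[0,0,0],-0.139,0.05]]'
python3 -c "
from h import *
plan([.405,-.052,.12],[.277,.961])
c=robot.camera('wrist');crop(c,'l1',60,80,460,384,2)
c=robot.camera('scene');crop(c,'l2',120,110,320,300,4)
c=robot.camera('top');crop(c,'l3',210,120,330,290,4)
"
```

```text
time: 34.05
position: [0.4024, -0.0491, 0.1797]
tool_rot: [-0.703, -0.061, 0.068, 0.706]
ft_force: [-0.3, 0.3, -1.8]
grip_width: 0.0157
time: 34.85
position: [0.4079, -0.0498, 0.1802]
tool_rot: [-0.562, -0.427, 0.428, 0.564]
ft_force: [-0.2, -0.8, -1.4]
grip_width: 0.0158
t 34.85 pos [ 0.4079 -0.0498  0.1802] w 0.0158 F [-0.2 -0.8 -1.4] q6 -1.69
turn 0.009 n.14: 0.06
 shift before turn [-3. 60.  2.] n 2 each [-1.5 30.1  1. ]
 shift after turn [-3. 60.  2.] n 2 each [-1.5 30.1  1. ]
```

View pics/l3.png

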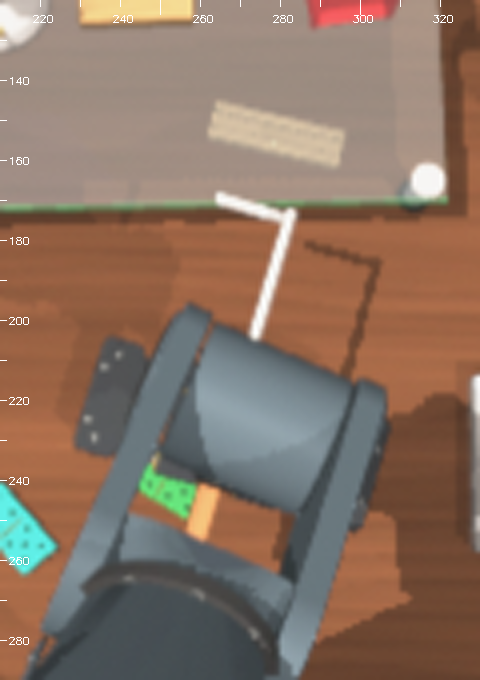

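View pics/l2.png

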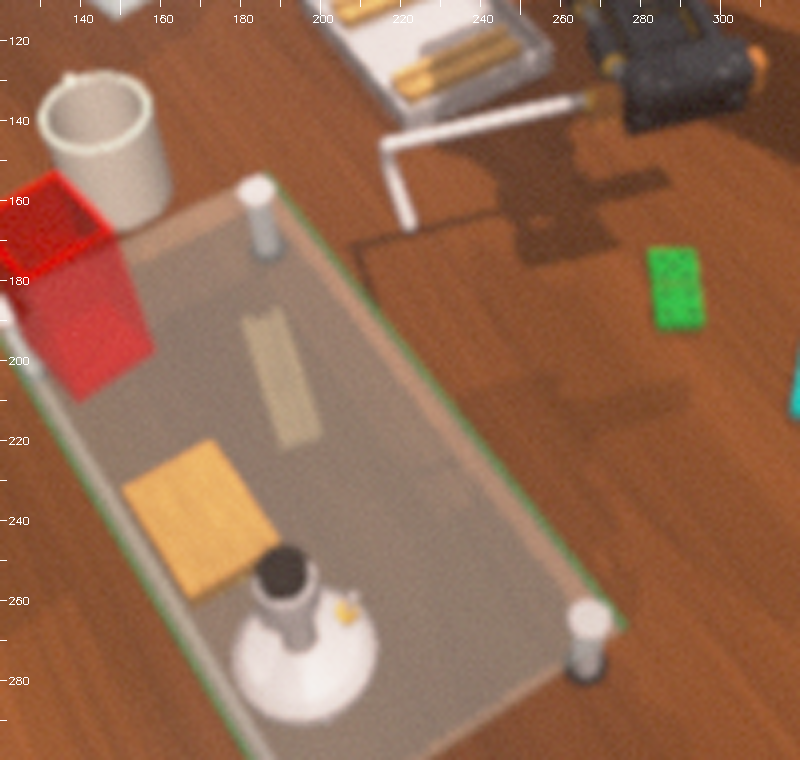

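View pics/l1.png

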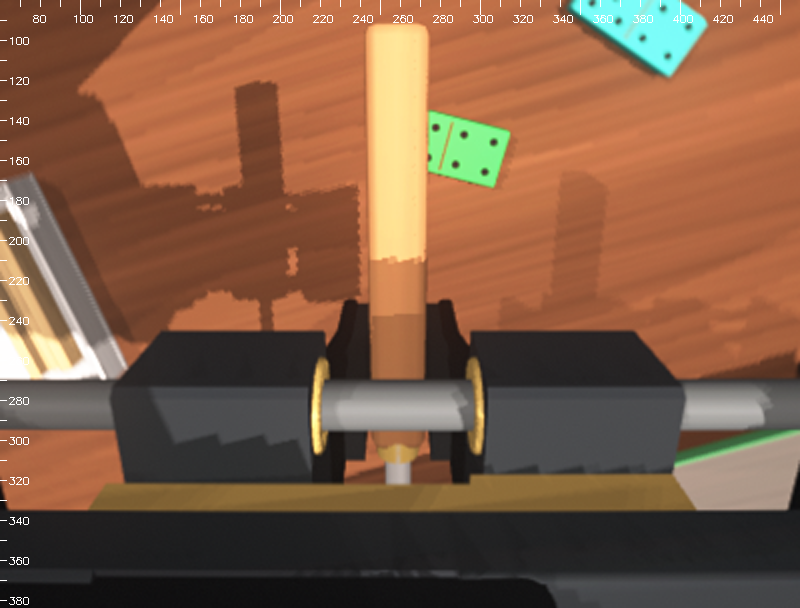

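```bash
python3 -c "
from h import *
t=robot.camera('top');s=robot.camera('scene')
o,Rm=tool();p=o['position'];print(p,Rm[:,0],Rm[:,2])
rx=Rm[:,2]*-1; ry=Rm[:,0]
print('rodx',rx)
for nm,(a,b) in {'heel':(135,0),'tip':(135,54)}.items():
  for zz in (24,4):
    P=p+rx*(a+30)/1000+ry*b/1000+np.array([0,0,zz/1000-.006]); print(nm,zz,P.round(3),np.round(w2pix(t,P),1),np.round(w2pix(s,P),1))
for u,v in [(244,230),(263.5,241),(258.5,250.5),(239,239)]: print(pix2w(t,u,v,.012).round(3))
"
```

```text
[ 0.40862008 -0.04999263  0.18090845] [2.76597303e-01 9.60985888e-01 2.35603068e-04] [-0.96098446  0.27659645  0.0018115 ]
rodx [ 0.96098446 -0.27659645 -0.0018115 ]
heel 24 [ 0.567 -0.096  0.199] [282.8 172.1] [215.4 144.8]
heel 4 [ 0.567 -0.096  0.179] [282.1 173.4] [216.  150.2]
tip 24 [ 0.582 -0.044  0.199] [264.3 166.5] [220.5 160.4]
tip 4 [ 0.582 -0.044  0.179] [263.9 167.8] [221.  165.7]
[0.41  0.01  0.012]
[ 0.376 -0.053  0.012]
[ 0.346 -0.038  0.012]
[0.381 0.025 0.012]
```

```bash
python3 -m creep '[[[-4,30,8],0,0.05],[[0,40,0],0,0.05],[[0,40,0],0,0.05],[[0,30,0],0,0.05],[[0,11,0],0,0.05],[[0,0,0],0,0.05],[[0,0,0],0,0.05]]'
python3 -c "
from h import *
plan([.525,-.088,.029],[.277,.961])
s=robot.camera('scene');crop(s,'m2',160,110,320,230,5)
t=robot.camera('top');crop(t,'m3',240,130,330,220,6)
o,Rm=tool();p=o['position']
rx=Rm[:,2]*-1; ry=Rm[:,0]
for nm,(a,b) in {'heel':(135,0),'tip':(135,54)}.items():
  for zz in (24,4):
    P=p+rx*(a+30)/1000+ry*b/1000+np.array([0,0,zz/1000-.006]); print(nm,zz,P.round(3),np.round(w2pix(t,P),1),np.round(w2pix(s,P),1))
"
```

```text
time: 35.8
position: [0.4005, -0.0519, 0.0305]
tool_rot: [-0.564, -0.426, 0.426, 0.565]
ft_force: [0.1, 0.8, -0.6]
grip_width: 0.0159
t 35.8 pos [ 0.4005 -0.0519  0.0305] w 0.0159 F [ 0.1  0.8 -0.6] q6 -1.7
turn 0.002 n.14: 0.01
 shift before turn [  -0.    1. -130.] n 4 each [ -0.1   0.4 -32.4]
 shift after turn [  -0.    1. -130.] n 4 each [ -0.    0.4 -32.4]
heel 24 [ 0.56  -0.097  0.05 ] [278.8 182.7] [221.3 179.5]
heel 4 [ 0.56  -0.097  0.03 ] [278.3 183.6] [221.8 183.7]
tip 24 [ 0.575 -0.046  0.05 ] [262.4 177.7] [226.1 194.3]
tip 4 [ 0.575 -0.046  0.03 ] [262.2 178.7] [226.4 198.4]
```

View pics/m2.png

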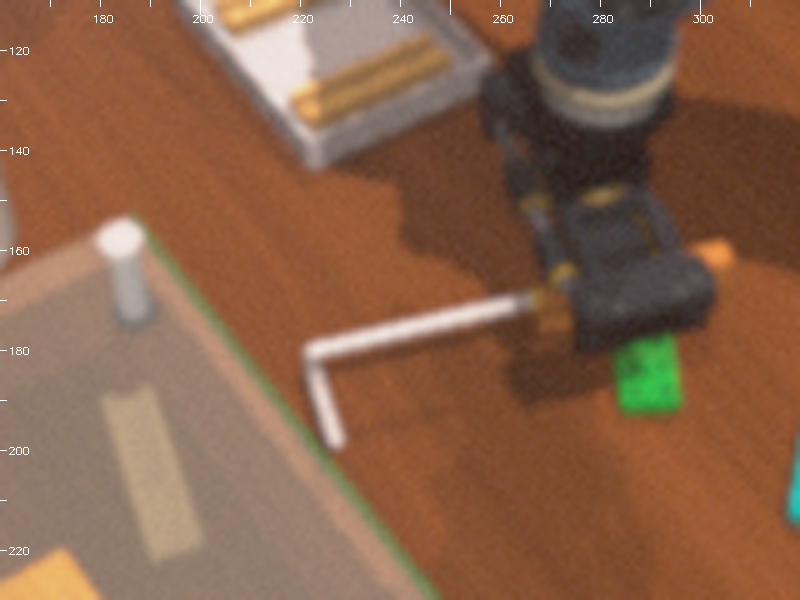

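View pics/m3.png

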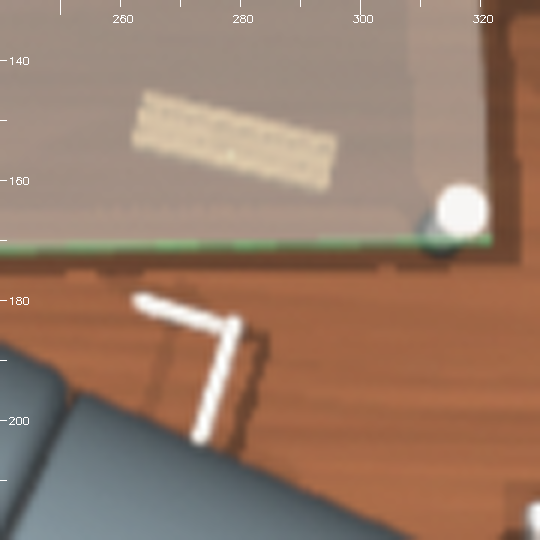

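```bash
python3 -m creep '[[[0,1,-26],0,0.05],[[0,0,-26],0,0.05],[[0,0,-26],0,0.05],[[0,0,-26],0,0.05],[[0,0,-26],0,0.05],[[0,0,0],0,0.05]]'
python3 -c "
from h import *
plan([.525,-.088,.007],[.277,.961])
s=robot.camera('scene');crop(s,'n2',160,110,320,230,5)
t=robot.camera('top');crop(t,'n3',240,130,330,220,6)"
```

```text
time: 36.5
position: [0.5312, -0.0898, 0.0315]
tool_rot: [0.568, 0.428, -0.424, -0.561]
ft_force: [-0.6, -0.1, 0.4]
grip_width: 0.0157
t 36.5 pos [ 0.5312 -0.0898  0.0315] w 0.0157 F [-0.6 -0.1  0.4] q6 -1.67
turn 0.003 n.14: 0.02
 shift before turn [ 0. 24.  7.] n 1 each [ 0.  24.4  6.7]
 shift after turn [ 0. 24.  7.] n 1 each [ 0.  24.4  6.7]
```

View pics/n2.png

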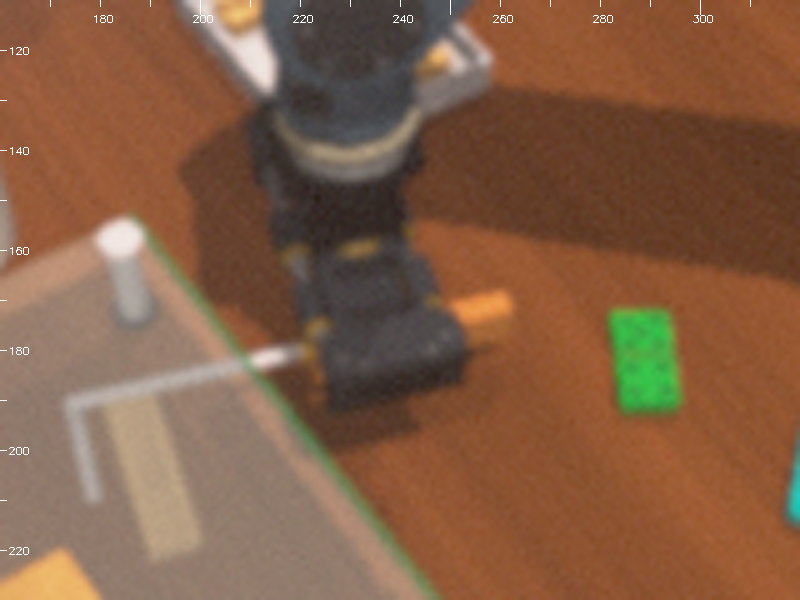

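View pics/n3.png

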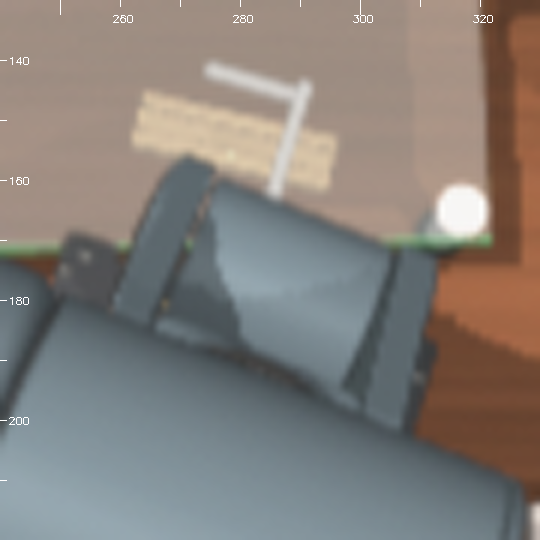

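```bash
python3 -m creep '[[[0,12,0],0,0.05],[[0,12,0],0,0.05],[[0,0,0],0,0.05]]'
python3 -m creep '[[[-2,0,7],0,0.05],[[-3,0,10],0,0.05],[[-3,0,10],0,0.05],[[0,0,0],0,0.05]]'
python3 -c "
from h import *
plan([.385,-.088,.007],[.277,.961])
s=robot.camera('scene');crop(s,'o2',160,110,320,230,5)
t=robot.camera('top');crop(t,'o3',240,130,330,220,6)"
```

```text
time: 36.9
position: [0.5244, -0.0871, 0.0048]
tool_rot: [-0.564, -0.426, 0.426, 0.565]
ft_force: [0.5, -0.6, 3.2]
grip_width: 0.0158
time: 37.3
position: [0.494, -0.087, 0.0052]
tool_rot: [-0.563, -0.425, 0.427, 0.566]
ft_force: [-0.9, 0.5, -0.7]
grip_width: 0.016
t 37.3 pos [ 0.494  -0.087   0.0052] w 0.016 F [-0.9  0.5 -0.7] q6 -1.69
turn 0.002 n.14: 0.02
 shift before turn [-31.  -1. 105.] n 3 each [-10.3  -0.4  34.8]
 shift after turn [-31.  -1. 104.] n 3 each [-10.4  -0.4  34.8]
```

View pics/o2.png

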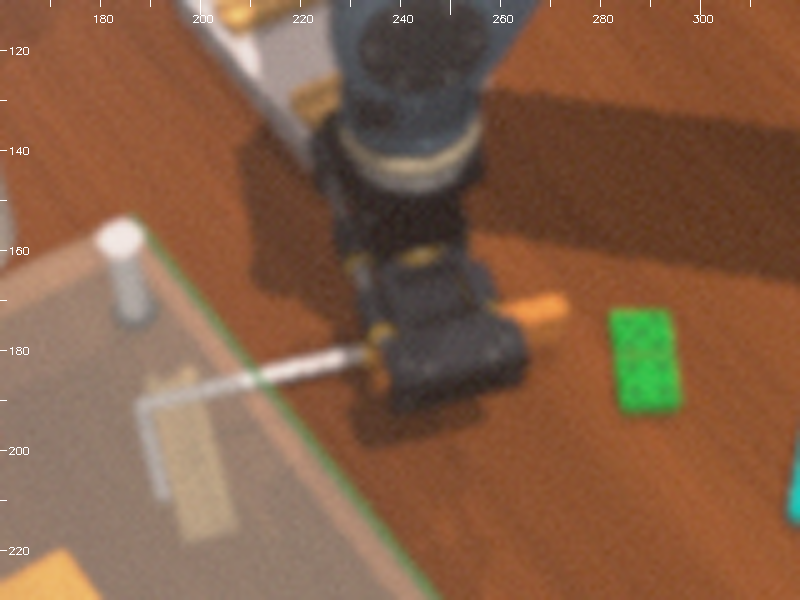

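View pics/o3.png

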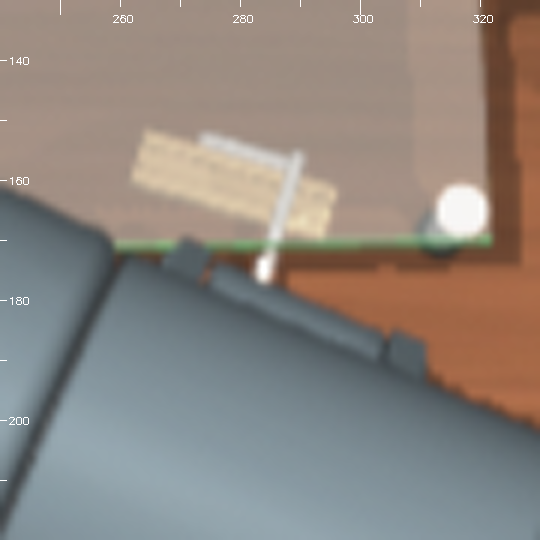

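```bash
python3 -m creep '[[[-4,0,14],0,0.05],[[-4,0,14],0,0.05],[[-4,0,14],0,0.05],[[-4,0,14],0,0.05],[[-4,0,14],0,0.05],[[-4,0,14],0,0.05],[[-3,0,10],0,0.05],[[0,0,0],0,0.05]]'
python3 -c "
from h import *
plan([.385,-.088,.007],[.277,.961])
s=robot.camera('scene');crop(s,'p2',160,110,320,230,5)
t=robot.camera('top');crop(t,'p3',240,130,330,220,6)"
```

```text
time: 38.2
position: [0.3981, -0.0876, 0.0055]
tool_rot: [-0.564, -0.425, 0.426, 0.565]
ft_force: [-0.0, 0.0, -0.0]
grip_width: 0.0157
t 38.2 pos [ 0.3981 -0.0876  0.0055] w 0.0157 F [-0.  0. -0.] q6 -1.78
turn 0.002 n.14: 0.02
 shift before turn [-4. -1. 12.] n 1 each [-3.9 -1.4 12.5]
 shift after turn [-4. -1. 12.] n 1 each [-4.  -1.4 12.4]
```

View pics/p2.png

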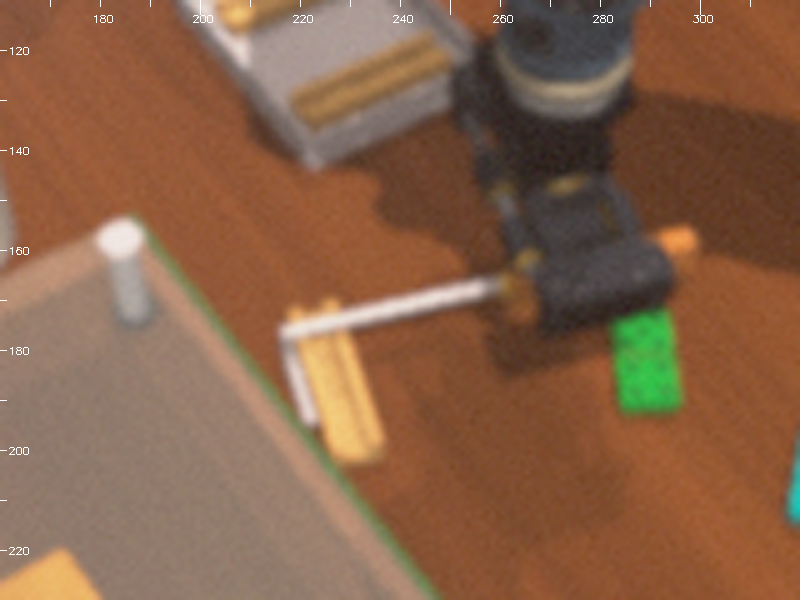

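View pics/p3.png

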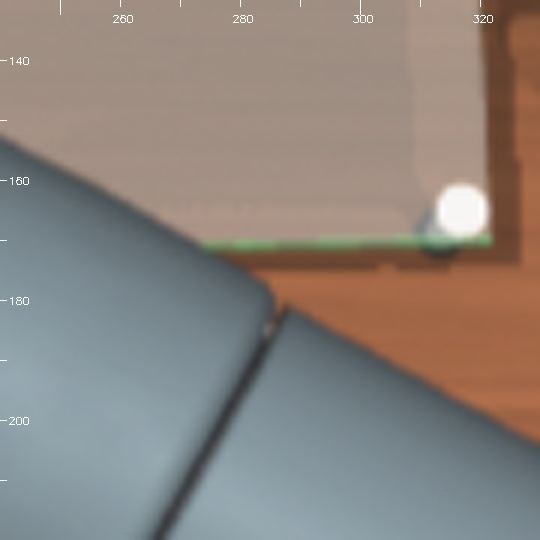

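```bash
python3 -m creep '[[[-2,0,6],0,0.05],[[-2,0,5],0,0.05],[[0,0,0],0,0.05],[[0,0,-5],0,0.05],[[0,-25,0],0,0.05],[[0,-40,0],0,0.05],[[0,-40,0],0,0.05],[[0,-40,0],0,0.05]]'
python3 -m creep '[[[0,-30,0],0.139,0.05],[[0,0,0],0.139,0.05],[[0,0,0],0.139,0.05],[[0,0,0],0.139,0.05],[[0,0,0],0.139,0.05],[[0,0,0],0.139,0.05],[[0,0,0],0.139,0.05],[[0,0,0],0.139,0.05]]'
python3 -m creep '[[[0,0,0],0.139,0.05],[[0,0,0],0,0.05]]'
python3 -c "
from h import *
t=np.radians(-87.6)
plan([.6425,.0365,.20],[-np.sin(t),np.cos(t)])
s=robot.camera('scene');crop(s,'q2',120,110,320,260,4)"
```

```text
time: 39.1
position: [0.3926, -0.0901, 0.1521]
tool_rot: [-0.564, -0.426, 0.426, 0.564]
ft_force: [0.4, -0.2, -1.1]
grip_width: 0.0159
time: 39.9
position: [0.3928, -0.0902, 0.1807]
tool_rot: [0.704, 0.062, -0.062, -0.704]
ft_force: [0.3, 0.2, -1.6]
grip_width: 0.0162
time: 40.1
position: [0.3928, -0.0902, 0.1807]
tool_rot: [0.707, 0.015, -0.015, -0.707]
ft_force: [0.5, -0.3, -0.9]
grip_width: 0.0157
t 40.1 pos [ 0.3928 -0.0902  0.1807] w 0.0157 F [ 0.5 -0.3 -0.9] q6 -0.55
turn 0.001 n.14: 0.0
 shift before turn [255. -19. 116.] n 8 each [31.9 -2.4 14.5]
 shift after turn [255. -19. 116.] n 8 each [31.8 -2.4 14.5]
```

View pics/q2.png

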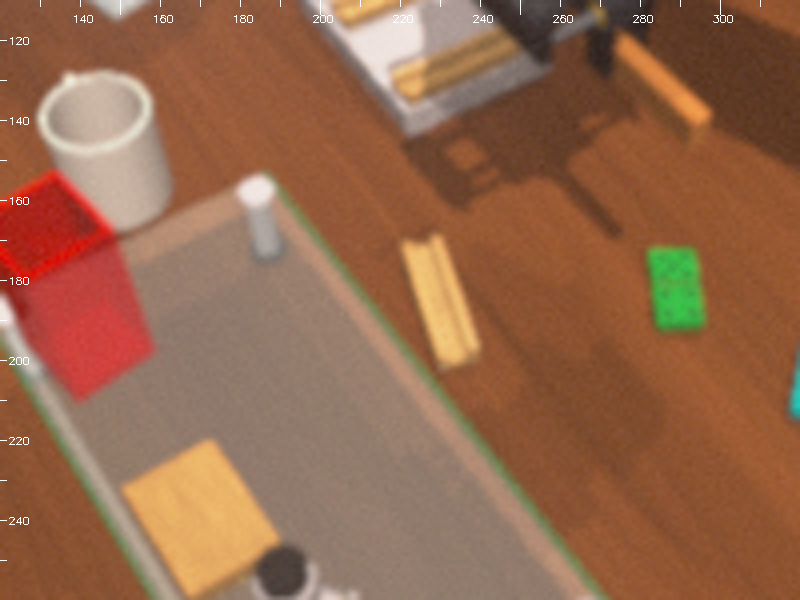

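```bash
python3 -m creep '[[[32,0,14.5],0,0.05],[[32,0,14.5],0,0.05],[[32,0,14.5],0,0.05],[[32,0,14.5],0,0.05],[[32,0,14.5],0,0.05],[[32,0,14.5],0,0.05],[[32,0,14.5],0,0.05],[[30,0,14.5],0,0.05]]'
python3 -m creep '[[[0,0,0],0,0.05],[[0,20,0],0,0.05],[[0,20,0],0,0.05],[[0,0,0],0,0.05]]'
python3 -c "
from h import *
t=np.radians(-87.6)
plan([.6425,.0365,.0725],[-np.sin(t),np.cos(t)])
s=robot.camera('scene');crop(s,'r2',100,110,300,260,4)"
```

```text
time: 40.95
position: [0.6428, 0.0373, 0.1803]
tool_rot: [0.707, 0.016, -0.016, -0.707]
ft_force: [-0.3, -0.2, -0.8]
grip_width: 0.016
time: 41.35
position: [0.6382, 0.0364, 0.1374]
tool_rot: [-0.707, -0.013, 0.018, 0.707]
ft_force: [-0.8, -0.3, -0.7]
grip_width: 0.0154
t 41.35 pos [0.6382 0.0364 0.1374] w 0.0154 F [-0.8 -0.3 -0.7] q6 -0.16
turn 0.002 n.14: 0.02
 shift before turn [ 5. 65. -0.] n 2 each [ 2.4 32.4 -0.1]
 shift after turn [ 5. 65. -0.] n 2 each [ 2.4 32.4 -0.1]
```

View pics/r2.png

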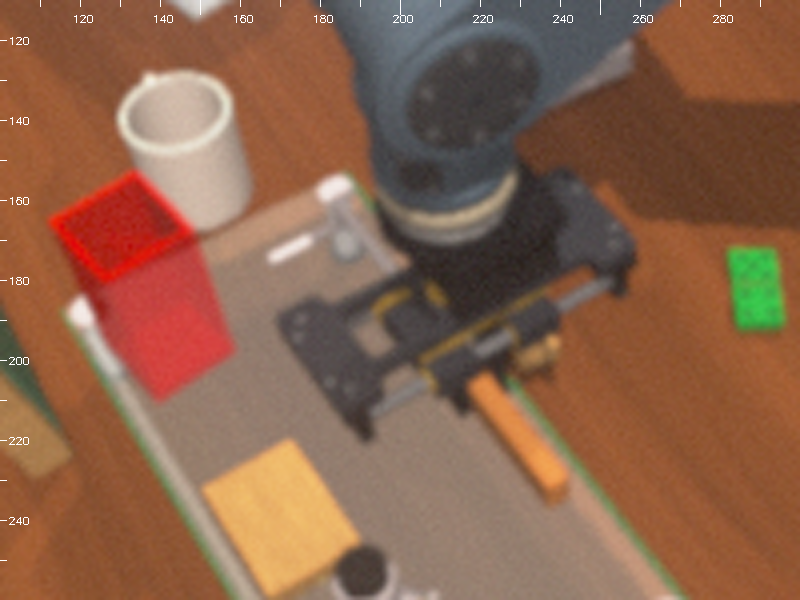

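```bash
python3 -m creep '[[[3,25,0],0,0.05],[[0,20,0],0,0.05],[[0,12,0],0,0.05],[[0,6,0],0,0.05],[[0,0,0],0,0.05],[[0,1,0],0,0.05],[[0,0,0],0,0.05]]'
python3 -c "
from h import *
plan([.6425,.0365,.0725])"
```

```text
time: 42.1
position: [0.6453, 0.0364, 0.0776]
tool_rot: [0.707, 0.016, -0.014, -0.707]
ft_force: [-0.6, 0.5, -0.4]
grip_width: 0.0155
t 42.1 pos [0.6453 0.0364 0.0776] w 0.0155 F [-0.6  0.5 -0.4] q6 -0.16
turn 0 n.14: 0.0
 shift before turn [-3.  5.  0.] n 1 each [-2.8  5.1  0.2]
 shift after turn [-3.  5.  0.] n 1 each [-2.8  5.1  0.2]
```

```bash
python3 -m creep '[[[0,2,0],0,0.05],[[0,2,0],0,0.05],[[0,1.5,0],0,0.05],[[0,0,0],0,0.05]]'
python3 -m creep '[[[0,0,0],0,0.25],[[0,0,0],0,0.4],[[0,0,0],0,0.5],[[0,-20,0],0,0.5],[[0,-40,0],0,0.5],[[0,-40,0],0,0.5],[[-40,0,-16],0,0.5],[[-40,0,-16],0,0.6]]'
python3 -m creep '[[[-40,0,16],0,0.65],[[-40,0,16],0,0.65],[[-30,0,40],0,0.65],[[0,0,0],0,0.65]]'
python3 -c "
from h import *
s=robot.camera('scene');crop(s,'s2',100,110,300,260,4)
t=robot.camera('top');crop(t,'s3',170,90,330,210,5)
plan([.545,-.095,.15])"
```

```text
time: 42.5
position: [0.6445, 0.0365, 0.0709]
tool_rot: [0.707, 0.015, -0.015, -0.707]
ft_force: [0.4, 0.1, -0.5]
grip_width: 0.0157
time: 43.3
position: [0.5671, 0.0008, 0.173]
tool_rot: [0.707, 0.017, -0.014, -0.706]
ft_force: [-0.8, -1.0, -0.8]
grip_width: 0.0466
time: 43.7
position: [0.4461, 0.0715, 0.1708]
tool_rot: [-0.706, -0.013, 0.019, 0.708]
ft_force: [0.5, 1.1, -1.4]
grip_width: 0.0564
t 43.8 pos [0.4528 0.0691 0.1715] w 0.0567 F [ 1.8 -0.7  0.8] q6 -0.14
turn 0 n.14: 0.0
 shift before turn [  85.   22. -168.] n 5 each [ 17.    4.3 -33.6]
 shift after turn [  85.   22. -168.] n 5 each [ 17.    4.3 -33.6]
```

View pics/s2.png

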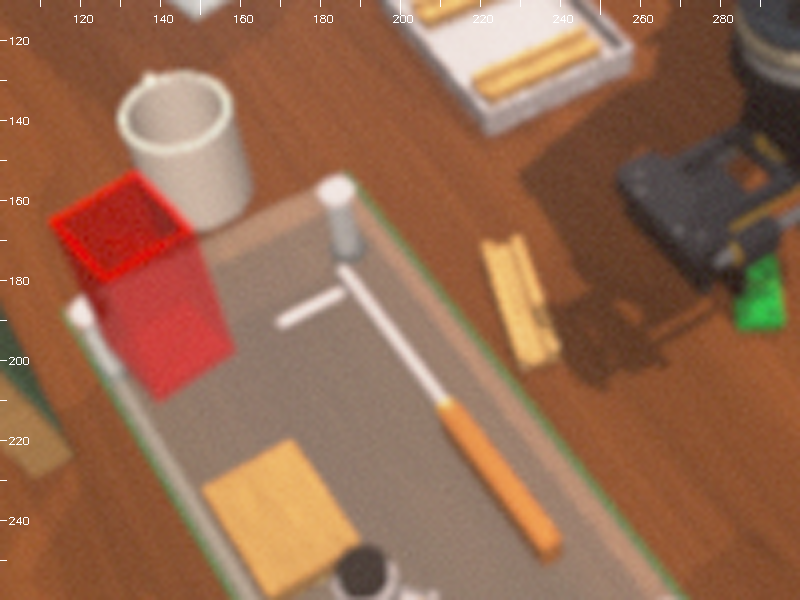

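View pics/s3.png

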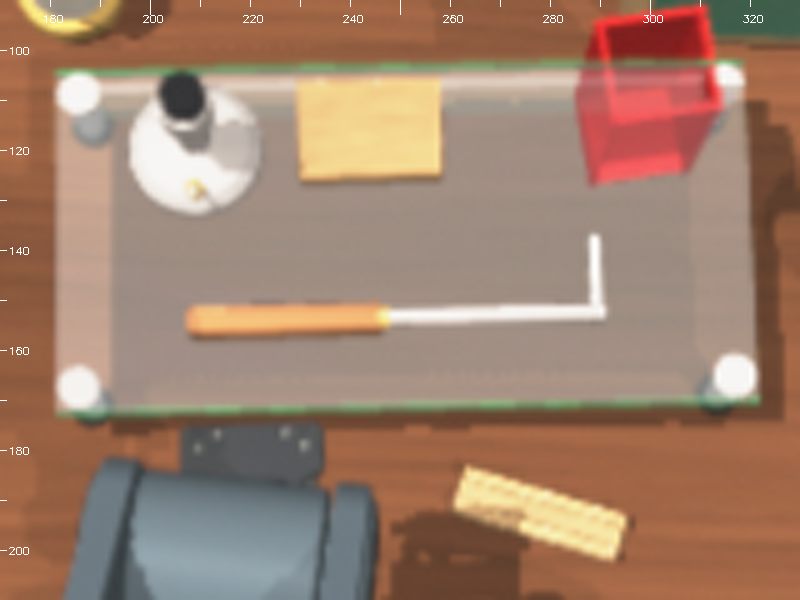

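```bash
python3 -c "
from h import *
t=robot.camera('top')
w=np.array([pix2w(t,u,v,.016)[:2] for u,v in [(263,183.2),(295.5,193),(293,202.3),(261,191.5)]]);print(w.round(3))
m=w.mean(0);e=(w[1]+w[2]-w[3]-w[0]);print(m,np.degrees(np.arctan2(e[1],e[0])),np.linalg.norm(e)/2)
plan([m[0],m[1],.10],[-e[1],e[0]])
"
```

```text
[[ 0.562 -0.049]
 [ 0.532 -0.154]
 [ 0.502 -0.146]
 [ 0.535 -0.043]]
[ 0.53276614 -0.09820341] -106.80789006492301 0.10917663754392491
t 43.85 pos [0.4542 0.0684 0.1716] w 0.0567 F [0.2 0.6 0. ] q6 -0.14
turn 0.336 n.14: 2.4
 shift before turn [  71.   72. -170.] n 5 each [ 14.2  14.4 -34. ]
 shift after turn [ 123.   72. -137.] n 5 each [ 24.6  14.4 -27.4]
```

```bash
python3 -m creep '[[[14,6,-38],0,0.6],[[14,6,-38],0,0.6],[[14,6,-38],0,0.6],[[14,6,-38],0,0.6],[[10,6,-38],0,0.6],[[0,15,0],0.112,0.6],[[0,15,0],0.112,0.6],[[0,0,0],0.112,0.6]]'
python3 -c "
from h import *
t=np.radians(-106.8)
plan([.5255,-.122,.005],[-np.sin(t),np.cos(t)])
c=robot.camera('wrist');crop(c,'u1',60,80,460,384,2)
print(w2pix(c,[.5255,-.122,.016]))
"
```

```text
time: 44.65
position: [0.527, -0.1205, 0.1089]
tool_rot: [-0.699, 0.107, -0.105, 0.699]
ft_force: [-1.0, -0.2, 0.8]
grip_width: 0.0522
t 44.65 pos [ 0.527  -0.1205  0.1089] w 0.0522 F [-1.  -0.2  0.8] q6 -0.13
turn -0.008 n.14: -0.06
 shift before turn [ -1. 104.  -2.] n 3 each [-0.3 34.6 -0.7]
 shift after turn [ -1. 104.  -2.] n 3 each [-0.3 34.6 -0.6]
(np.float64(258.06339552810107), np.float64(202.98930155141846))
```

View pics/u1.png

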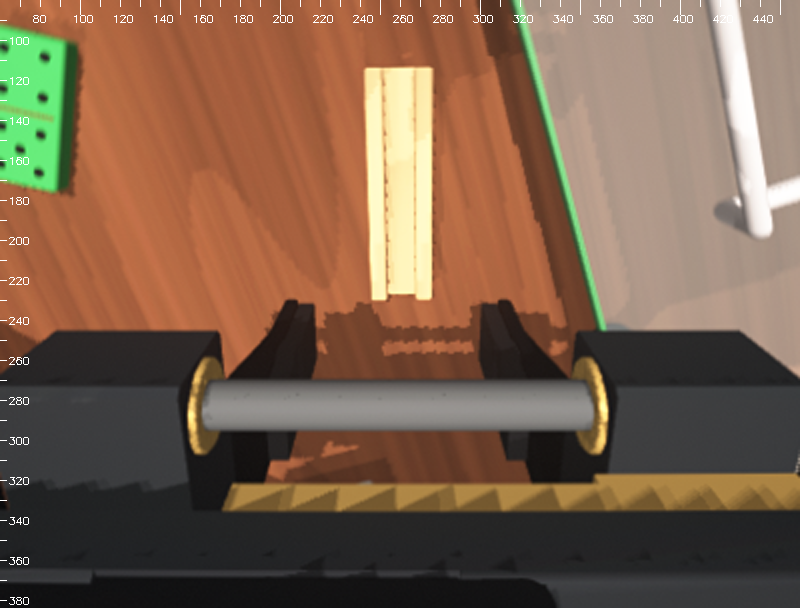

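```bash
python3 -m creep '[[[0,35,-2],0,0.6],[[0,35,0],0,0.6],[[0,25,0],0,0.6],[[0,7,0],0,0.6],[[0,0,0],0,0.6],[[0,0,0],0,0.1],[[0,0,0],0,0.1],[[0,0,0],0,0.1]]' 35
python3 -m creep '[[[0,0,0],0,0.1],[[0,0,0],0,0.1],[[0,-10,0],0,0.1],[[-30,-20,0],0,0.1],[[-20,-40,0],0,0.1],[[0,-30,0],0,0.1],[[0,0,0],0,0.1]]'
python3 -c "
from h import *
plan([.372,-.352,.11],[0,1])
c=robot.camera('wrist');crop(c,'v1',60,80,460,384,2)
c=robot.camera('top');crop(c,'v2',170,90,400,270,3)
"
```

```text
time: 45.5
position: [0.5273, -0.1209, 0.0103]
tool_rot: [0.7, -0.102, 0.104, -0.699]
ft_force: [0.2, -0.3, 0.8]
grip_width: 0.0356
time: 46.2
position: [0.4802, -0.1067, 0.1128]
tool_rot: [0.7, -0.101, 0.106, -0.699]
ft_force: [0.2, 0.0, -0.4]
grip_width: 0.0293
t 46.2 pos [ 0.4802 -0.1067  0.1128] w 0.0293 F [ 0.2  0.  -0.4] q6 -0.15
turn 1.277 n.14: 9.12
 shift before turn [ -33.    3. -266.] n 7 each [ -4.6   0.4 -38. ]
 shift after turn [ 245.    3. -108.] n 7 each [ 35.    0.4 -15.5]
```

View pics/v1.png

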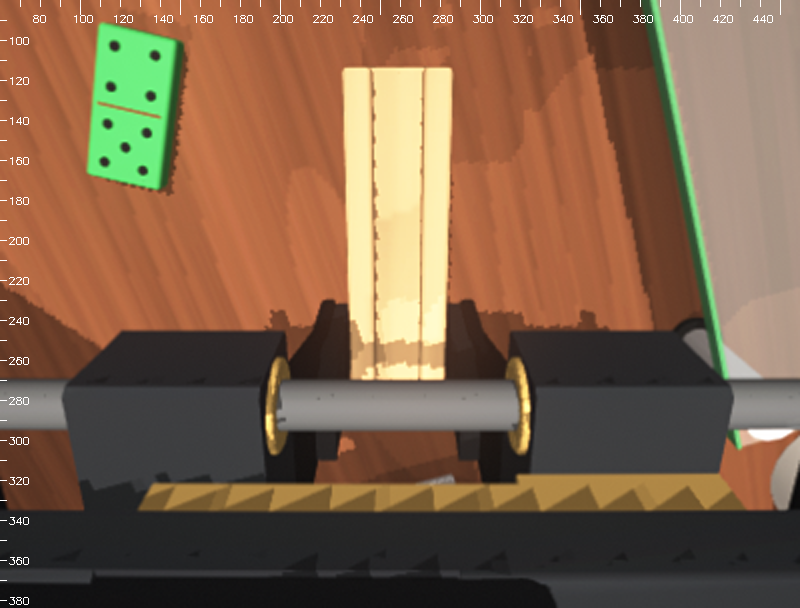

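View pics/v2.png

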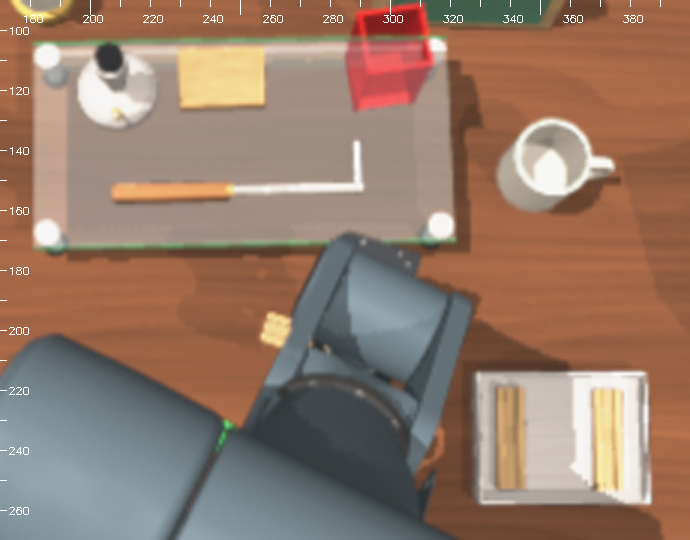

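```bash
python3 -m creep '[[[0,0,0],0.1419,0.1],[[0,0,0],0.1419,0.1],[[0,0,0],0.1419,0.1],[[0,0,0],0.1419,0.1],[[0,0,0],0.1419,0.1],[[0,0,0],0.1419,0.1],[[0,0,0],0.1419,0.1],[[0,0,0],0.1419,0.1]]'
python3 -m creep '[[[0,0,0],0.1419,0.1],[[35,0,-15],0,0.1],[[35,0,-15],0,0.1],[[35,0,-15],0,0.1],[[35,0,-16],0,0.1],[[35,0,-16],0,0.1],[[35,0,-16],0,0.1],[[35,0,-16],0,0.1]]'
python3 -m creep '[[[0,20,0],0,0.1],[[0,10,0],0,0.1],[[0,0,0],0,0.1]]'
python3 -c "
from h import *
plan([.372,-.352,.013],[0,1])
c=robot.camera('wrist');crop(c,'w1',60,80,460,384,2)
c=robot.camera('scene');crop(c,'w2',150,80,300,180,5)
"
```

```text
time: 47.1
position: [0.4777, -0.1057, 0.1074]
tool_rot: [0.533, -0.466, 0.464, -0.532]
ft_force: [0.2, -0.9, -1.8]
grip_width: 0.0299
time: 47.9
position: [0.3681, -0.3517, 0.1074]
tool_rot: [-0.5, 0.501, -0.499, 0.5]
ft_force: [0.2, 0.6, -1.1]
grip_width: 0.0293
time: 48.2
position: [0.3681, -0.3488, 0.0765]
tool_rot: [-0.499, 0.503, -0.498, 0.5]
ft_force: [-0.6, 0.8, -0.6]
grip_width: 0.0296
t 48.2 pos [ 0.3681 -0.3488  0.0765] w 0.0296 F [-0.6  0.8 -0.6] q6 0.59
turn -0.0 n.14: -0.0
 shift before turn [ 4. 64.  4.] n 2 each [ 1.8 31.8  2.1]
 shift after turn [ 4. 64.  4.] n 2 each [ 1.8 31.8  2.1]
```

View pics/w1.png

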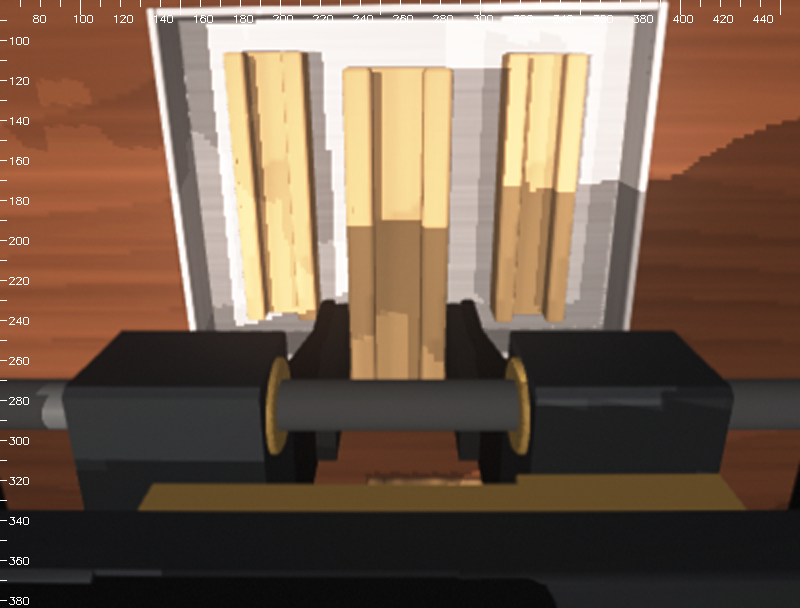

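View pics/w2.png

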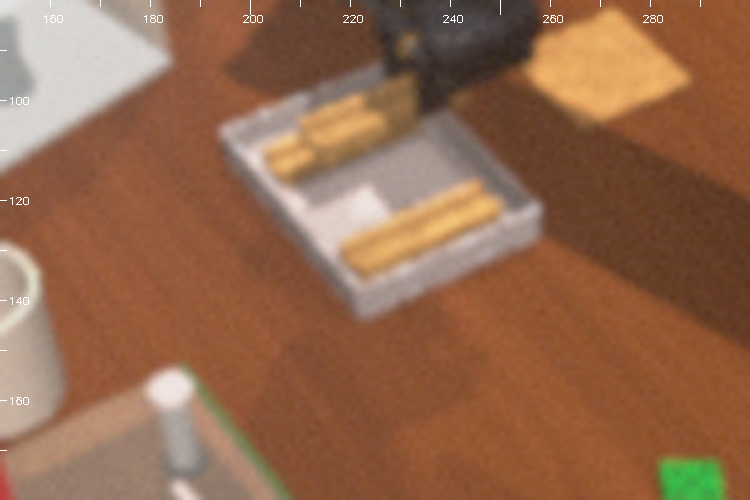

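```bash
python3 -m creep '[[[3,30,4],0,0.1],[[0,22,0],0,0.1],[[0,10,0],0,0.1],[[0,1,0],0,0.1],[[0,0,0],0,0.43],[[0,0,0],0,0.43],[[0,-25,0],0,0.43],[[0,-45,0],0,0.43]]'
python3 -m creep '[[[0,-45,0],0,0.5],[[-30,-20,0],0,0.5],[[-45,0,0],0,0.5],[[-45,0,0],0,0.5],[[-45,0,0],0,0.5],[[-45,0,0],0,0.5],[[-45,0,0],0,0.5],[[0,0,0],0,0.5]]'
python3 -c "
from h import *
c=robot.camera('top');cv2.imwrite('pics/x1.png',cv2.resize(c['pixels'][...,::-1],(800,600)))
c=robot.camera('scene');crop(c,'x2',90,80,290,230,4);crop(c,'x3',300,220,440,340,5)
o=robot.get_obs();print(o['time'],o['position'])
"
```

```text
time: 49.1
position: [0.3724, -0.3527, 0.0855]
tool_rot: [-0.5, 0.502, -0.498, 0.5]
ft_force: [-0.0, -1.0, -0.4]
grip_width: 0.0372
time: 49.9
position: [0.3708, -0.0935, 0.1517]
tool_rot: [0.502, -0.5, 0.497, -0.501]
ft_force: [-0.5, -0.9, 0.0]
grip_width: 0.0433
50.0 [ 0.37395645 -0.0984168   0.15198361]
```

View pics/x1.png

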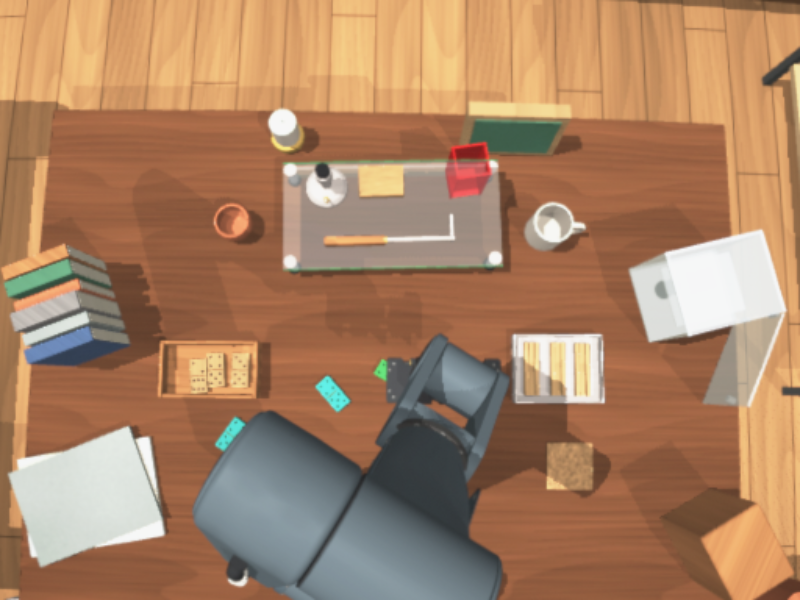

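View pics/x2.png

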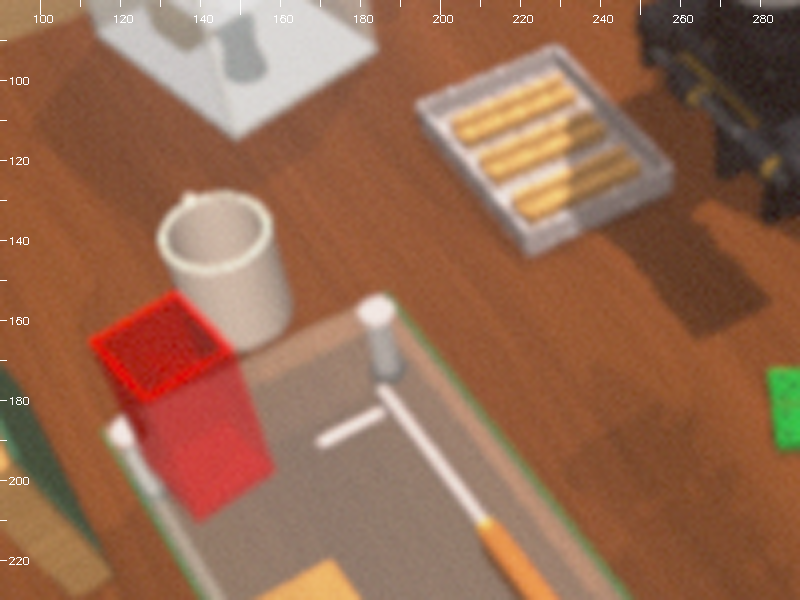

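View pics/x3.png

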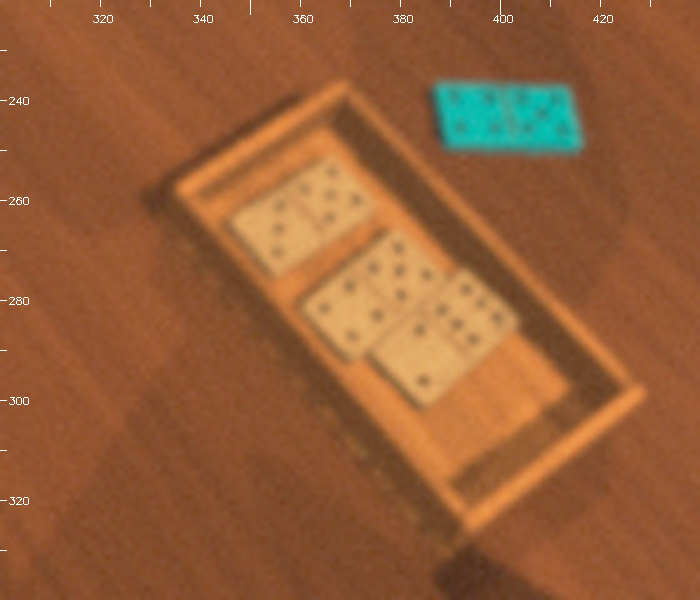

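```bash
python3 -m creep '[[[0,0,0],0,0.5],[[0,0,0],0,0.5],[[0,0,0],0,0.5],[[0,0,0],0,0.5]]'
python3 -c "
from h import *
t=robot.camera('top')
for n,p,z in [('heel',(290.5,152.3),.09),('hfront',(247,153.3),.094)]: print(n,pix2w(t,*p,z).round(3))
print(robot.hand_in())"
```

```text
time: 50.4
position: [0.3736, -0.0999, 0.151]
tool_rot: [0.5, -0.5, 0.501, -0.5]
ft_force: [-0.4, 0.4, -0.7]
grip_width: 0.0437
heel [ 0.649 -0.129  0.09 ]
hfront [0.642 0.005 0.094]
the job is handed in; nothing more can be done
None
```

I put the domino game away and handed the job in after 50 s of the allowed 210 s. `hand_in` gave no verdict.

- **Loose pieces:** I put the three light dominoes in the wooden box. Both loose racks went into the steel tray; I first pulled the one beside the mug clear with closed fingers.
- **Lost piece:** It was a rack. I passed the rod's foot over it under the glass, set it down behind and drew the rack out to about 60 mm in front of the shelf's front edge. I then put the rod back on the shelf and laid the rack in the tray.
- **Last pictures:** All three dominoes lay inside the box and all three racks inside the tray. The rod lay on the shelf with its handle front at about (0.642, 0.005), over the glass. The pinch pot, mug, dice tower and card pack stood where they began, and the gripper hung free of everything.
- **What disagreed:** One domino lay about 4 cm from where I had released it, close against its neighbour. It was probably the announced knock. It looked flat and well inside the box, so I left it.
- **Not measured:** I judged by eye that the pieces lay flat below the rims and that the rod was level.

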